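# Put the flat scanner battery on charge

### The arm

A 7-joint arm with a two-finger parallel gripper is mounted at the origin on the work surface. World frame = base frame: x ahead of the robot, y to its left, z up, the work surface at z = 0. Lengths are in mm, angles in rad, forces in N, time in s.
With the tool pointing down it reaches from about 425 to 1025 mm from the base axis. Payload 9.4 kg.
Tool frame: the origin (TCP) lies midway between the tips of the shut fingers; the grasp point (between the pads) lies 19 mm behind it; x points along the fingers, y is the direction in which the jaws open and shut, and the axes are right-handed (so a half turn about x gives the same grasp; the last joint's range is limited). The gripper opens to 93 mm and grips with 3 to 60 N. Pads are 15 mm wide; open, the fingers measure 128 mm over their backs; the gripper's body (75 mm by 188 mm) begins 65 mm behind the grasp point.
Start: joints at [-1.27, 0.599, -0.003, 1.599, 0.002, 0.943, -0.08], TCP at [267.441, 673.869, 185.518] pointing down, gripper open.
Joint ranges: [-2.57, 2.57], [-0.35, 1.97], [-1.29, 1.29], [0.11, 2.56], [-1.05, 4.19], [0.11, 1.86], [-2.63, 2.63]. Speed limits (rad/s): [2.22, 2.22, 3.01, 3.01, 3.14, 3.14, 3.14].

### API

Orientations are given as a rotation vector (axis times angle).
In Python, from plant import manip, imaging gives the robot as it stands.
- The arm moves only by the tool send_rows, never from a script. Its argument "rows" is a list of rows, each an object with "fingers": the finger opening in mm, from 0 to 93; "travel": the shift along the tool's x, y, z in mm, a list of three; "turn": the turn, a rotation vector about the tool's x, y, z in rad, a list of three. A call has 1 to 20 rows; each row shifts and turns the commanded pose from where the row before left it, along the tool's axes as they then stand; what a row does not reach is not made up. A row lasts 1/12 s, in which the tool goes at most 41.7 mm and 7.16 degrees, less where a joint would pass 70% of its speed; a pose out of reach is approached as far as the arm can. A call is refused whole if a number of a shift passes 41.7 or a number of a turn 0.125, either way. A call with a gripper value outside its range is refused whole. The fingers move at their own pace and stop on an object; "grip_force" is the grip in N (left out, the last holds). Time passes only in rows, so rows that do not move let the fingers close. It gives the time, the measured TCP pose, the force and the opening at its end, in the units of the state.
- manip.get_obs(): the state, without advancing time (a new reading comes with each control period).
- imaging.capture(name): name is "scene" or "top" or "wrist"; returns the picture (400x640x3 uint8, red, green, blue); there is no depth.
- imaging.camera_info(name): a dict with "mtx" (3x3 intrinsics, pixels), "dist_coeffs" ([k1, k2, p1, p2, k3] as OpenCV has them; the pictures are not rectified), "rvec" (rotation vector, rad) and "tvec" (3), from world to camera coordinates, as OpenCV has them; the wrist camera has in their place "T_tool_cam" (4x4, takes a point from camera to tool coordinates, whose origin is the TCP and whose axes are the tool frame's). Camera axes: x right, y down, z forward; pixel columns grow to the right and rows downward; lengths in mm; the calibration is good to about 2 mm. A picture is of the moment at which its call begins: read the wrist's pose just before it. camera_info takes no time and is no camera call.
- manip.finish_job(): hands the job in, once; it reports no verdict.
The state is a dict: "time_s": time; "joint_pos": joint angles; "joint_velocities": joint speeds; "effort": joint torques, N m; "tool_pos": TCP position; "tool_rot": TCP orientation; "contact_force": force on the tool from outside, world axes, zero at the start; "wrist_torque": the same for the moment, N m; "finger_gap": finger opening in mm.
Only numpy, scipy, OpenCV 4.12 (cv2) and the standard library are available. Lean on these libraries where they do the work, as an engineer would, in place of code of your own. Each camera call takes 0.05 s, during which the arm holds its last target.

### The job

Take the flat scanner battery standing in the orange tray and put it in the empty middle bay of the charger, notched edge to the ball. Push it gently but fully home until the side ball clicks into its notch and holds it down on the contacts, then let go. Leave the charged batteries, the scanner and the carton alone.

Things in the scene. Friction and masses are not known exactly. Their poses are not given: they have to be found in the camera images.
- battery: flat battery pack: black upright block 45 mm (its x) by 20 mm (y) by 76 mm tall (z), 100 to 160 g, standing loose on the 4 mm floor of the orange tray. Origin: centre of its underside. Bottom rim bevelled 3.5 mm in x but only 0.6 mm in y, over 3 mm height. Grip it across its 20 mm, about 20 mm below the top, so that the fingers stay above tray and cup
- notch (a point): point on the battery's +x narrow edge (the edge with the white bar), 7 mm above the underside: middle of a V notch across that edge, 2.7 mm deep, 5.4 mm tall. The battery goes in with this edge towards the charger's +x, where the ball is
- charger: black three-bay charger, fixed: base 125 mm (x) by 230 mm (y) by 20 mm high; origin at the centre of its underside. Three grey cups in a row along its y, 68 mm apart; the outer two hold charged batteries (green lamps), the middle one is empty (amber lamp). Over 45 N of contact force between battery and charger (ball and wall included, some 20 N) does damage
- bay_mouth (a point): nominal centre of the middle cup's rim, 56 mm above the charger's underside, axes as the charger. The cup has slotted, shimmed feet: it is fixed up to 6 mm to either side of this point along the charger's y and 0 to 3.5 mm higher, neither measured: find the mouth by feel. It gives 1 mm per 20 N downwards. Pocket 46.6 mm (x) by 21.5 mm (y), 30 mm deep, walls 4 mm, mouth not bevelled
- bay_floor (a point): nominal centre of that pocket's solid floor, 26 mm above the charger's underside, displaced with the cup as told for the mouth. A steel 8 mm ball on a spring stands 3.3 mm in from the +x wall, centre 6 mm above the floor. Getting past it and down on the contacts takes about 5 to 12 N; the last 2 to 3 mm ease as it drops into the notch, then the floor stops the pack
- contacts (a joint): sprung contact plate in the middle pocket's floor, metres pressed down: 0 when free (4 mm above the floor), about 0.004 when a battery is fully home. Its spring (1.5 to 3.5 N) lifts a battery that the ball does not hold
- tray: orange open returns tray, fixed: 115 by 115 mm, walls 30 mm high and 4 mm thick; origin at the centre of its underside
- charged_left: charged battery in the charger's +y bay, same make as the flat one; origin at the centre of its underside; leave alone
- charged_right: charged battery in the charger's -y bay, same make; origin at the centre of its underside; leave alone
- scanner: grey hand-held stock scanner lying on the counter, 120 by 75 by 32 mm, origin at the centre of its underside; leave alone
- carton: teal parts carton 85 by 120 by 75 mm, origin at the centre of its underside; leave alone
Not all that is in view belongs to the job. What is shaped like the battery but blue or red is not meant.

How it is judged (in metres and radians):
On the way, in this order (a step that is already met when the one before it is completed fails the run):
1. the flat battery is lifted clear of the tray (height (world z) of battery above 0.035 m), for 0.1 s.
2. the battery stands home in the middle bay, contacts pressed (value of joint contacts above 0.003 m and z of battery in the frame of charger below 0.032 m), for 0.2 s.
At the end, for the whole second after the job is handed in: the flat battery stands upright (within 3.5 degrees) in the middle bay, notched edge to the ball, held down by the ball with the contact plate pressed at least 3 mm of its 4 mm, released and at rest (all of step 2 and x of notch in the frame of charger above 0.015 m and x of battery in the frame of charger between -0.003 and 0.003 m and y of battery in the frame of charger between -0.008 and 0.008 m and angle between the z axis of battery and the z axis of charger, either way round below 0.06 rad and angle between the x axis of battery and the x axis of charger, either way round below 0.12 rad and linear speed of battery below 0.01 m/s and contact force between the fingers and battery below 0.1 N); the robot touches nothing.
It fails at once if the battery is forced against the charger with more than 45 N (contact force between battery and charger above 45 N).
It fails at once if a charged battery is disturbed (over 6 mm) (distance of any of charged_left, charged_right from where it was at the start of the episode above 0.006 m).
It fails at once if the scanner or the carton is shoved (over 15 mm) (distance of any of scanner, carton from where it was at the start of the episode above 0.015 m).
It also fails if it takes over 61 s, if anything falls off the work surface, if the arm or the gripper's body presses on something with over 40 N, if the wrist force passes 120 N, or if a joint passes its speed limit or range.

## Working session

There is one attempt and no reset: what is moved stays moved. The work goes in short steps, Python scripts to look and compute and a tool call to move; the robot and the scene stay as the last step left them, time stands still between calls to the robot, and variables do not carry over. Pictures are saved under pics/ and viewed, and the job is handed in when it is done.

Besides the shell and the picture viewer there is one more tool, called after "Call:" as a command line: name --argument value ..., lists and objects as JSON in quotes. send_rows: Moves the arm, as the interface text tells. Its arguments: {"type":"object","properties":{"rows":{"type":"array","items":{"type":"object","properties":{"fingers":{"type":"number"},"travel":{"type":"array","items":{"type":"number"}},"turn":{"type":"array","items":{"type":"number"}}}}},"grip_force":{"type":"number"}},"required":["rows"]}

```bash
ls; mkdir -p pics; python3 - <<'E'
from plant import manip, imaging
import cv2
for n in ("scene","top","wrist"):
    o=manip.get_obs()
    cv2.imwrite(f"pics/{n}0.png",imaging.capture(n)[:,:,::-1])
    i=imaging.camera_info(n);print(n,{k:(v.round(4).tolist() if hasattr(v,'round') else v) for k,v in i.items()})
print(o)
E
```

```text
pics
scene {'mtx': [[489.0523, 0.0, 316.0641], [0.0, 489.0523, 211.2145], [0.0, 0.0, 1.0]], 'dist_coeffs': [0.0463, 0.0, 0.0, 0.0, 0.0], 'rvec': [2.1631, 0.5369, -0.2603], 'tvec': [-487.3525, -92.2548, 1629.8913]}
top {'mtx': [[453.6244, 0.0, 313.7355], [0.0, 453.6244, 193.9131], [0.0, 0.0, 1.0]], 'dist_coeffs': [-0.0423, 0.0, 0.0, 0.0, 0.0], 'rvec': [2.1931, -2.1492, 0.0689], 'tvec': [8.2111, 547.8919, 1498.8461]}
wrist {'mtx': [[326.4884, 0.0, 317.7187], [0.0, 326.4884, 194.5658], [0.0, 0.0, 1.0]], 'dist_coeffs': [-0.066, 0.0, 0.0, 0.0, 0.0], 'T_tool_cam': [[-0.001, -0.2498, 0.9683, -199.3314], [1.0, -0.0003, 0.0009, -0.3067], [0.0001, 0.9683, 0.2498, -70.1046], [0.0, 0.0, 0.0, 1.0]]}
{'time_s': 0.1, 'joint_pos': array([-1.26967827,  0.60003204, -0.00255387,  1.60001798,  0.00180625,
        0.94291146, -0.07981129]), 'joint_velocities': array([ 0.00186795, -0.00184684,  0.00081329, -0.0003894 ,  0.00121144,
       -0.00073712, -0.00033156]), 'effort': array([ 3.82061466e-03, -7.66551590e+01,  1.50185656e+00, -2.52935779e+01,
       -5.22708683e-02,  1.36156325e-02,  4.08934488e-05]), 'tool_pos': array([267.28651589, 673.42761915, 184.76705187]), 'tool_rot': array([ 0.29530317,  1.55053265, -0.29745058]), 'contact_force': array([ 0.12513393,  0.21749288, -0.60000105]), 'wrist_torque': array([-0.07206781, -0.06328185, -0.00958361]), 'finger_gap': 92.78886140915972}
```

View pics/scene0.png

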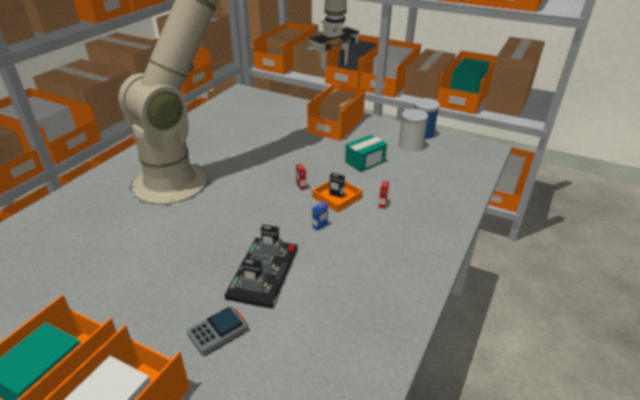

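View pics/top0.png

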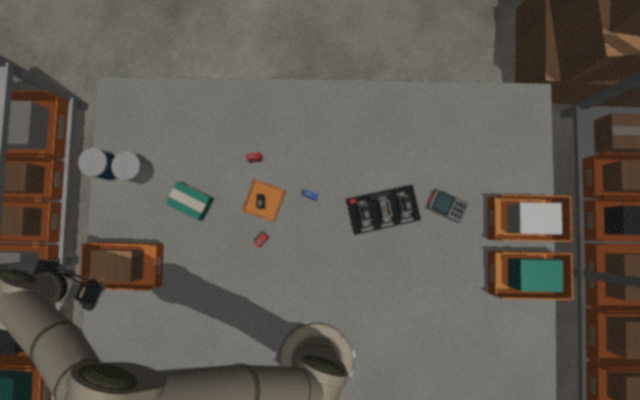

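View pics/wrist0.png

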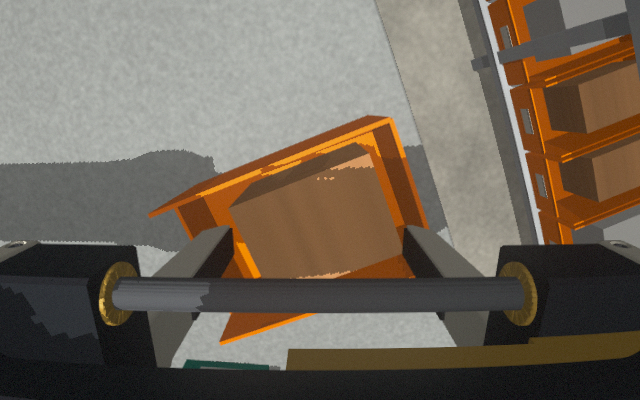

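The scene view shows the black battery in the orange tray near (337,185), and the charger near (262,268). In the top view the tray is at (264,201), the charger at (383,209) and the carton at (190,200). The red and blue look-alikes are at (254,157), (261,240) and (310,195) in the top view.

```bash
cat > h.py <<'E'
import numpy as np, cv2
from scipy.spatial.transform import Rotation as R
from plant import manip, imaging
def campose(n,obs=None):
    i=imaging.camera_info(n);K=np.array(i['mtx'],float);d=np.array(i['dist_coeffs'],float)
    if n!='wrist':
        Rc=R.from_rotvec(np.ravel(i['rvec'])).as_matrix();t=np.ravel(i['tvec'])
    else:
        T=np.eye(4);T[:3,:3]=R.from_rotvec(obs['tool_rot']).as_matrix();T[:3,3]=obs['tool_pos']
        W=np.linalg.inv(T@np.array(i['T_tool_cam']));Rc=W[:3,:3];t=W[:3,3]
    return K,d,Rc,t
def proj(c,P):
    K,d,Rc,t=c
    return cv2.projectPoints(np.array(P,float).reshape(-1,1,3),cv2.Rodrigues(Rc)[0],t,K,d)[0].reshape(-1,2)
def rays(c,uv):
    K,d,Rc,t=c
    u=cv2.undistortPoints(np.array(uv,float).reshape(-1,1,2),K,d).reshape(-1,2)
    return -Rc.T@t,(np.c_[u,np.ones(len(u))])@Rc
def onz(c,uv,z):
    o,D=rays(c,uv);return o+D*((z-o[2])/D[:,2])[:,None]
def crop(img,x0,y0,x1,y1,s,f):
    cv2.imwrite(f,cv2.resize(img[y0:y1,x0:x1,::-1],None,fx=s,fy=s,interpolation=cv2.INTER_CUBIC))
E
python3 - <<'E'
from h import *
im=cv2.imread('pics/top0.png')[:,:,::-1]
crop(im,235,145,325,255,6,'pics/t1.png') if 0 else crop(im,225,140,335,220,7,'pics/t1.png')
crop(im,335,170,475,250,5,'pics/t2.png')
c=campose('top'); s=cv2.imread('pics/scene0.png')[:,:,::-1]
crop(s,285,155,400,235,6,'pics/s1.png');crop(s,215,215,305,310,6,'pics/s2.png')
hsv=cv2.cvtColor(np.ascontiguousarray(im),cv2.COLOR_RGB2HSV)
m=np.zeros(im.shape[:2],np.uint8);m[170:230,235:295]=cv2.inRange(hsv,(5,130,90),(22,255,255))[170:230,235:295]
k=max(cv2.findContours(m,0,2)[0],key=cv2.contourArea);r=cv2.minAreaRect(k);print(r,onz(c,[r[0]],30),onz(c,cv2.boxPoints(r),30).round(1))
print('charger approx',onz(c,[[383,209]],20))
E
```

```text
((263.3348693847656, 200.262451171875), (33.364566802978516, 33.095497131347656), 19.653823852539062) [[522.43261705 187.07672173  30.        ]] [[487.6 257.4  30. ]
 [593.  223.4  30. ]
 [557.2 116.8  30. ]
 [452.5 151.1  30. ]]
charger approx [[ 501.71333289 -213.38333391   20.        ]]
```

View pics/t1.png

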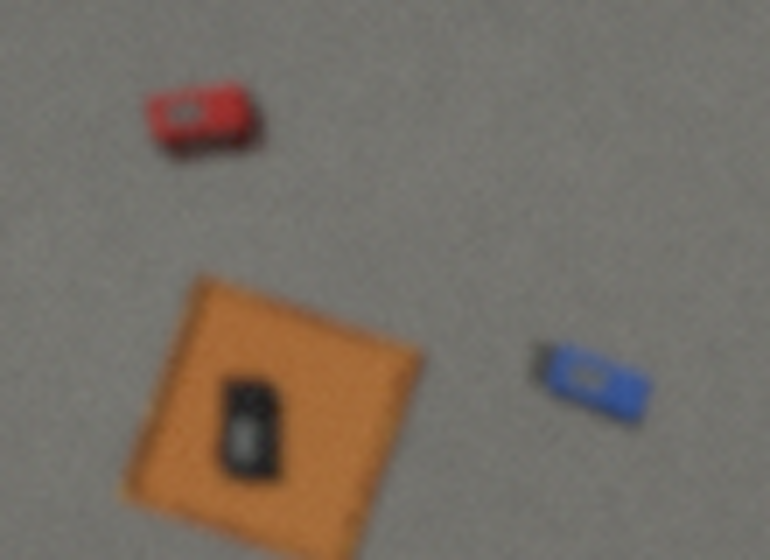

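View pics/t2.png

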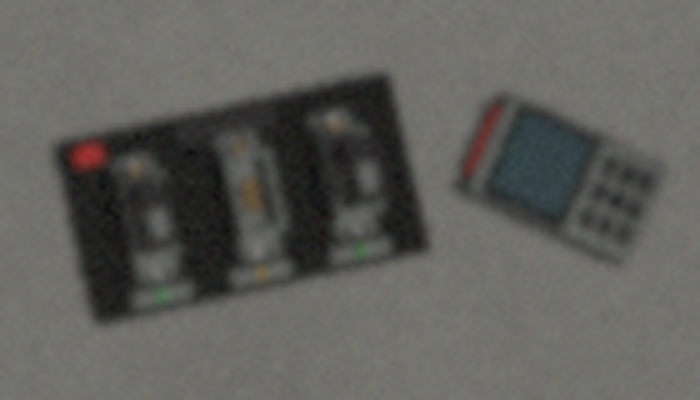

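View pics/s1.png

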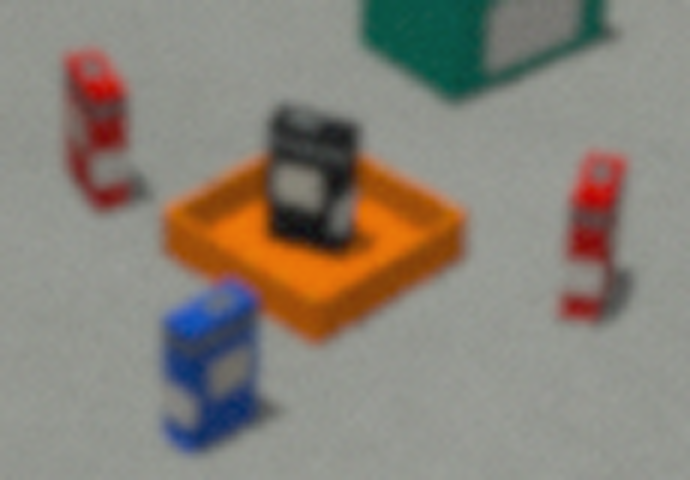

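View pics/s2.png

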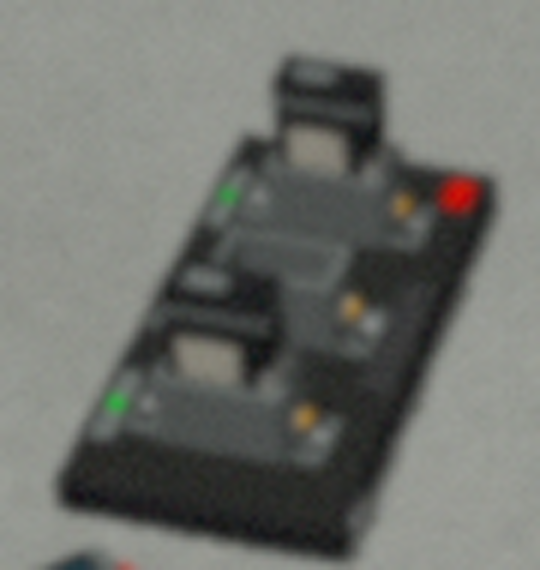

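In the crops, t1 has the black pack standing in the orange tray at top (260,200). The others are red at (254,157) and (261,240), and blue at (310,195), and all three stand on the counter. The black one in the tray is the one meant. In s1 its white bar shows on the right-hand narrow edge, roughly towards world +x. The charger's ball housings (orange dots) are also on the +x side, and the lamps are on the -x side. Next I'll move over the tray for a close look.

```bash
cat >> h.py <<'E'
def des(yaw):  # tool x down, tool y at world angle yaw (rad)
    x=np.array([0,0,-1.]);y=np.array([np.cos(yaw),np.sin(yaw),0]);return np.c_[x,y,np.cross(x,y)]
def plan(P,yaw,obs=None):
    o=obs or manip.get_obs();M=R.from_rotvec(o['tool_rot']).as_matrix()
    D=des(yaw);rv=R.from_matrix(M.T@D).as_rotvec()
    dp=np.array(P)-o['tool_pos']
    print('pos',o['tool_pos'].round(2),'t',round(o['time_s'],2),'F',o['contact_force'].round(2),'gap',round(o['finger_gap'],1))
    print('yaw now',np.degrees(np.arctan2(M[1,1],M[0,1])).round(2),'tilt',(M[:,0]).round(4))
    print('travel first (tool now)',(M.T@dp).round(1),'turn',rv.round(4),'travel after turn',(D.T@dp).round(1))
E
python3 - <<'E'
from h import *
plan([470,187,230],np.pi/2)
M=R.from_rotvec(manip.get_obs()['tool_rot']).as_matrix();print(M.round(3))
plan([470,187,230],-np.pi/2)
E
```

```text
pos [267.35 673.48 184.86] t 0.15 F [-0.01  0.01  0.37] gap 93.2
yaw now 68.35 tilt [-3.0e-04 -1.1e-03 -1.0e+00]
travel first (tool now) [ -44.6 -377.5  367.8] turn [-3.778e-01 -1.000e-04  1.200e-03] travel after turn [ -45.1 -486.5  202.7]
[[-0.     0.369  0.929]
 [-0.001  0.929 -0.369]
 [-1.    -0.001  0.   ]]
pos [267.35 673.48 184.86] t 0.15 F [-0.01  0.01  0.37] gap 93.2
yaw now 68.35 tilt [-3.0e-04 -1.1e-03 -1.0e+00]
travel first (tool now) [ -44.6 -377.5  367.8] turn [2.7638e+00 1.6000e-03 1.0000e-04] travel after turn [ -45.1  486.5 -202.7]
```

Call:
send_rows --rows '[{"fingers": 93, "travel": [-11, 0, 0], "turn": [-0.0945, 0, 0]}, {"fingers": 93, "travel": [-11, 0, 0], "turn": [-0.0945, 0, 0]}, {"fingers": 93, "travel": [-11, 0, 0], "turn": [-0.0945, 0, 0]}, {"fingers": 93, "travel": [-11, 0, 0], "turn": [-0.0945, 0, 0]}, {"fingers": 93, "travel": [0, -30.4, 20.2]}, {"fingers": 93, "travel": [0, -30.4, 20.2]}, {"fingers": 93, "travel": [0, -30.4, 20.2]}, {"fingers": 93, "travel": [0, -30.4, 20.2]}, {"fingers": 93, "travel": [0, -30.4, 20.2]}, {"fingers": 93, "travel": [0, -30.4, 20.2]}, {"fingers": 93, "travel": [0, -30.4, 20.2]}, {"fingers": 93, "travel": [0, -30.4, 20.2]}, {"fingers": 93, "travel": [0, -30.4, 20.2]}, {"fingers": 93, "travel": [0, -30.4, 20.2]}, {"fingers": 93, "travel": [0, -30.4, 20.2]}, {"fingers": 93, "travel": [0, -30.4, 20.2]}, {"fingers": 93, "travel": [0, -30.4, 20.2]}, {"fingers": 93, "travel": [0, -30.4, 20.2]}, {"fingers": 93, "travel": [0, -30.4, 20.2]}, {"fingers": 93, "travel": [0, -30.4, 20.2]}]'

```text
schema error: expected keys fingers, travel, turn
```

Call:
send_rows --rows '[{"fingers": 93, "travel": [-11, 0, 0], "turn": [-0.0945, 0, 0]}, {"fingers": 93, "travel": [-11, 0, 0], "turn": [-0.0945, 0, 0]}, {"fingers": 93, "travel": [-11, 0, 0], "turn": [-0.0945, 0, 0]}, {"fingers": 93, "travel": [-11, 0, 0], "turn": [-0.0945, 0, 0]}, {"fingers": 93, "travel": [0, -30.4, 20.2], "turn": [0, 0, 0]}, {"fingers": 93, "travel": [0, -30.4, 20.2], "turn": [0, 0, 0]}, {"fingers": 93, "travel": [0, -30.4, 20.2], "turn": [0, 0, 0]}, {"fingers": 93, "travel": [0, -30.4, 20.2], "turn": [0, 0, 0]}, {"fingers": 93, "travel": [0, -30.4, 20.2], "turn": [0, 0, 0]}, {"fingers": 93, "travel": [0, -30.4, 20.2], "turn": [0, 0, 0]}, {"fingers": 93, "travel": [0, -30.4, 20.2], "turn": [0, 0, 0]}, {"fingers": 93, "travel": [0, -30.4, 20.2], "turn": [0, 0, 0]}, {"fingers": 93, "travel": [0, -30.4, 20.2], "turn": [0, 0, 0]}, {"fingers": 93, "travel": [0, -30.4, 20.2], "turn": [0, 0, 0]}, {"fingers": 93, "travel": [0, -30.4, 20.2], "turn": [0, 0, 0]}, {"fingers": 93, "travel": [0, -30.4, 20.2], "turn": [0, 0, 0]}, {"fingers": 93, "travel": [0, -30.4, 20.2], "turn": [0, 0, 0]}, {"fingers": 93, "travel": [0, -30.4, 20.2], "turn": [0, 0, 0]}, {"fingers": 93, "travel": [0, -30.4, 20.2], "turn": [0, 0, 0]}, {"fingers": 93, "travel": [0, -30.4, 20.2], "turn": [0, 0, 0]}]'

```text
time_s: 1.82
tool_pos: [591.3, 185.8, 229.5]
tool_rot: [-0.0, 1.571, 0.0]
contact_force: [-0.0, -0.2, -0.4]
finger_gap: 92.9
```

```bash
python3 - <<'E'
from h import *
plan([590,187,230],np.pi/2)
o=manip.get_obs();np.save('pics/o1.npy',o,allow_pickle=True)
cv2.imwrite('pics/w1.png',imaging.capture('wrist')[:,:,::-1])
E
```

```text
pos [591.35 185.82 229.46] t 1.82 F [-0.04 -0.22 -0.44] gap 92.9
yaw now 90.02 tilt [-2.e-04 -1.e-04 -1.e+00]
travel first (tool now) [-0.5  1.2 -1.3] turn [ 0.0003 -0.0002  0.0001] travel after turn [-0.5  1.2 -1.3]
```

View pics/w1.png

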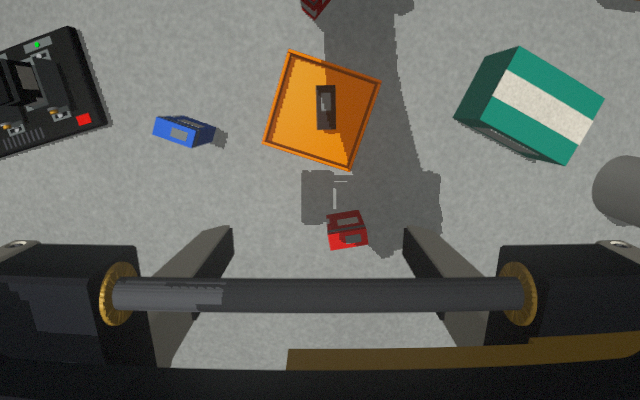

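The wrist view shows the black battery in the tray at (326,107), blue at (185,131) and red at (347,230). The charger is at the left edge.

```bash
python3 - <<'E'
from h import *
im=cv2.imread('pics/w1.png')[:,:,::-1]
crop(im,290,65,370,145,8,'pics/w1c.png')
E
```

```text
(no output)
```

View pics/w1c.png

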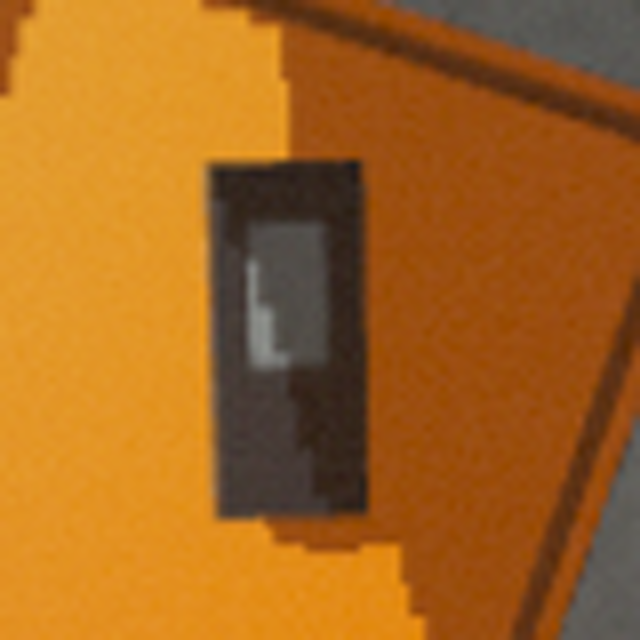

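```bash
python3 - <<'E'
from h import *
o=np.load('pics/o1.npy',allow_pickle=True).item();c=campose('wrist',o)
q=np.array([[208,162],[360,160],[368,516],[217,518]],float);px=(q+.5)/8-.5+[290,65]
P=onz(c,px,80);print(P.round(1));print('ctr',P.mean(0))
d=P[2]+P[3]-P[0]-P[1];print('xaxis deg',np.degrees(np.arctan2(d[1],d[0])),'len',np.linalg.norm(d)/2,'w',np.linalg.norm(P[1]-P[0]),np.linalg.norm(P[2]-P[3]))
u=d/np.linalg.norm(d);n=np.array([-u[1],u[0],0]);C=P.mean(0);C[2]=42
s=campose('scene');print('scene +x,-x edge,+y,-y:',proj(s,[C+22*u,C-22*u,C+10*n,C-10*n]).round(1), 'crop',((proj(s,[C+22*u,C-22*u])-[285,155])*6).round())
plan([*C[:2],41],np.pi/2+np.arctan2(d[1],d[0]))
E
```

```text
[[495.4 184.   80. ]
 [495.1 203.5  80. ]
 [540.1 205.   80. ]
 [540.4 185.2  80. ]]
ctr [517.758849   194.41944714  80.        ]
xaxis deg 1.7119484288732556 len 45.01830997518356 w 19.428749048425423 19.857955327623543
scene +x,-x edge,+y,-y: [[341.9 187.1]
 [329.2 183.6]
 [336.8 183.8]
 [334.2 186.9]] crop [[341. 193.]
 [265. 172.]]
pos [595.78 177.37 229.4 ] t 1.87 F [ 3.64 -6.24  1.5 ] gap 93.3
yaw now 89.54 tilt [ 0.0023 -0.0044 -1.    ]
travel first (tool now) [188.1  17.2 -78.6] turn [-0.038   0.0022  0.0044] travel after turn [188.4  19.4 -77.5]
```

The white bar in the scene crop (340,215) lies on the edge projected as +x (341,193). The battery's +x therefore points along world +1.7°. The arm was still swinging at that last reading, so I'll turn and let it settle.

Call:
send_rows --rows '[{"fingers": 93, "travel": [30, 0, -25], "turn": [-0.03, 0, 0]}, {"fingers": 93, "travel": [20, 0, -25], "turn": [0, 0, 0]}, {"fingers": 93, "travel": [15, 0, -12], "turn": [0, 0, 0]}, {"fingers": 93, "travel": [0, 0, 0], "turn": [0, 0, 0]}, {"fingers": 93, "travel": [0, 0, 0], "turn": [0, 0, 0]}, {"fingers": 93, "travel": [0, 0, 0], "turn": [0, 0, 0]}]'

```text
time_s: 2.37
tool_pos: [530.1, 186.9, 165.3]
tool_rot: [-0.023, 1.569, 0.024]
contact_force: [0.2, 1.2, 0.1]
finger_gap: 93.1
```

```bash
python3 - <<'E'
from h import *
plan([517.8,194.4,41],np.radians(91.7))
print(manip.get_obs()['joint_velocities'].round(3))
E
```

```text
pos [530.1  186.89 165.31] t 2.37 F [0.24 1.19 0.11] gap 93.1
yaw now 91.73 tilt [ 1.6e-03  5.0e-04 -1.0e+00]
travel first (tool now) [124.3   7.8 -12.3] turn [ 0.0005  0.0016 -0.0005] travel after turn [124.3   7.9 -12.1]
[ 0.002 -0.004  0.002 -0.012 -0.001 -0.001 -0.001]
```

```bash
python3 - <<'E'
from h import *
o=manip.get_obs();np.save('pics/o2.npy',o,allow_pickle=True)
im=imaging.capture('wrist');cv2.imwrite('pics/w2.png',im[:,:,::-1])
c=campose('wrist',o);p=proj(c,[[517.8,194.4,80]])[0];print(p)
x,y=p.astype(int);crop(im,x-60,y-60,x+60,y+60,5,'pics/w2c.png');print(x-60,y-60)
E
```

```text
[326.05972787 177.55757118]
266 117
```

View pics/w2c.png

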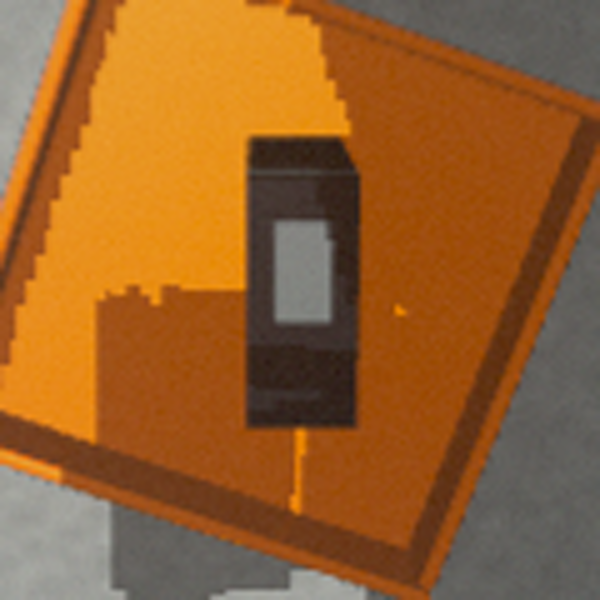

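```bash
python3 - <<'E'
from h import *
o=np.load('pics/o2.npy',allow_pickle=True).item();c=campose('wrist',o)
q=np.array([[246,172],[358,174],[356,427],[246,427]],float);px=(q+.5)/5-.5+[266,117]
P=onz(c,px,80);print(P.round(1));print('ctr',P.mean(0))
d=P[2]+P[3]-P[0]-P[1];print(np.degrees(np.arctan2(d[1],d[0])),np.linalg.norm(d)/2)
plan([*P.mean(0)[:2],41],np.radians(91.7))
E
```

```text
[[494.5 183.7  80. ]
 [494.3 203.3  80. ]
 [540.1 205.   80. ]
 [540.7 185.   80. ]]
ctr [517.37581272 194.24661192  80.        ]
1.8540448672774623 46.0124628328229
pos [530.37 186.91 165.49] t 2.42 F [ 0.89 -0.24 -0.79] gap 92.8
yaw now 91.72 tilt [ 2.1e-03  7.0e-04 -1.0e+00]
travel first (tool now) [124.5   7.6 -13. ] turn [ 0.0003  0.0021 -0.0007] travel after turn [124.5   7.7 -12.8]
```

Call:
send_rows --rows '[{"fingers": 50, "travel": [15, 7.6, -13], "turn": [0, 0.002, -0.001]}, {"fingers": 50, "travel": [30, 0, 0], "turn": [0, 0, 0]}, {"fingers": 50, "travel": [30, 0, 0], "turn": [0, 0, 0]}, {"fingers": 50, "travel": [30, 0, 0], "turn": [0, 0, 0]}, {"fingers": 50, "travel": [19, 0, 0], "turn": [0, 0, 0]}, {"fingers": 50, "travel": [0, 0, 0], "turn": [0, 0, 0]}, {"fingers": 50, "travel": [0, 0, 0], "turn": [0, 0, 0]}, {"fingers": 50, "travel": [0, 0, 0], "turn": [0, 0, 0]}]' --grip_force 30

```text
time_s: 3.08
tool_pos: [516.7, 193.9, 41.8]
tool_rot: [-0.024, 1.571, 0.023]
contact_force: [0.2, 0.4, 0.4]
finger_gap: 50.4
```

```bash
python3 - <<'E'
from h import *
plan([517.5,194.3,41],np.radians(91.75))
E
```

```text
pos [516.7  193.92  41.81] t 3.08 F [0.23 0.4  0.42] gap 50.4
yaw now 91.71 tilt [-1.e-04 -3.e-04 -1.e+00]
travel first (tool now) [0.8 0.4 0.8] turn [-0.0007 -0.0001  0.0003] travel after turn [0.8 0.4 0.8]
```

Call:
send_rows --rows '[{"fingers": 10, "travel": [0.8, 0.4, 0.8], "turn": [0, 0, 0]}, {"fingers": 10, "travel": [0, 0, 0], "turn": [0, 0, 0]}, {"fingers": 10, "travel": [0, 0, 0], "turn": [0, 0, 0]}, {"fingers": 10, "travel": [0, 0, 0], "turn": [0, 0, 0]}, {"fingers": 10, "travel": [0, 0, 0], "turn": [0, 0, 0]}, {"fingers": 10, "travel": [0, 0, 0], "turn": [0, 0, 0]}, {"fingers": 10, "travel": [0, 0, 0], "turn": [0, 0, 0]}, {"fingers": 10, "travel": [0, 0, 0], "turn": [0, 0, 0]}]' --grip_force 30

```text
time_s: 3.75
tool_pos: [516.3, 194.0, 40.1]
tool_rot: [-0.024, 1.572, 0.023]
contact_force: [-0.4, -0.4, 6.4]
finger_gap: 19.5
```

```bash
python3 - <<'E'
from h import *
plan([517.5,194.3,41],np.radians(91.75))
E
```

```text
pos [516.32 193.99  40.15] t 3.75 F [-0.43 -0.44  6.39] gap 19.5
yaw now 91.73 tilt [-1.4e-03 -9.0e-04 -1.0e+00]
travel first (tool now) [-0.9  0.3  1.2] turn [-0.0004 -0.0014  0.0008] travel after turn [-0.9  0.3  1.2]
```

Gripped at a gap of 19.5 mm. Now I'll lift and travel to a viewing pose on the charger's far side.

Call:
send_rows --rows '[{"fingers": 10, "travel": [-10, 0, 0], "turn": [0, 0, 0]}, {"fingers": 10, "travel": [-25, 0, 0], "turn": [0, 0, 0]}, {"fingers": 10, "travel": [-35, 0, 0], "turn": [0, 0, 0]}, {"fingers": 10, "travel": [-35, 0, 0], "turn": [0, 0, 0]}, {"fingers": 10, "travel": [-35, -10, 3], "turn": [0, 0, 0]}, {"fingers": 10, "travel": [-30, -20, 5], "turn": [0, 0, 0]}, {"fingers": 10, "travel": [0, -30, 6], "turn": [0, 0, 0]}, {"fingers": 10, "travel": [0, -35, 6], "turn": [0, 0, 0]}, {"fingers": 10, "travel": [0, -35, 6], "turn": [0, 0, 0]}, {"fingers": 10, "travel": [0, -35, 6], "turn": [0, 0, 0]}, {"fingers": 10, "travel": [0, -35, 6], "turn": [0, 0, 0]}, {"fingers": 10, "travel": [0, -35, 6], "turn": [0, 0, 0]}, {"fingers": 10, "travel": [0, -35, 6], "turn": [0, 0, 0]}, {"fingers": 10, "travel": [0, -35, 6], "turn": [0, 0, 0]}, {"fingers": 10, "travel": [0, -35, 6], "turn": [0, 0, 0]}, {"fingers": 10, "travel": [0, -30, 6], "turn": [0, 0, 0]}, {"fingers": 10, "travel": [0, -20, 3], "turn": [0, 0, 0]}, {"fingers": 10, "travel": [0, 0, 0], "turn": [0, 0, 0]}, {"fingers": 10, "travel": [0, 0, 0], "turn": [0, 0, 0]}, {"fingers": 10, "travel": [0, 0, 0], "turn": [0, 0, 0]}]'

```text
time_s: 5.42
tool_pos: [598.8, -192.6, 210.1]
tool_rot: [-0.024, 1.573, 0.024]
contact_force: [-0.2, 0.2, -0.3]
finger_gap: 19.2
```

```bash
python3 - <<'E'
from h import *
plan([590,-200,210],np.radians(102))
o=manip.get_obs();np.save('pics/o3.npy',o,allow_pickle=True)
im=imaging.capture('wrist');cv2.imwrite('pics/w3.png',im[:,:,::-1])
E
```

```text
pos [ 598.83 -192.56  210.06] t 5.42 F [-0.21  0.23 -0.35] gap 19.2
yaw now 91.76 tilt [-2.5e-03 -2.0e-04 -1.0e+00]
travel first (tool now) [ 0.1 -7.2 -9.1] turn [-1.787e-01 -2.500e-03 -1.000e-04] travel after turn [  0.1  -5.4 -10.2]
```

View pics/w3.png

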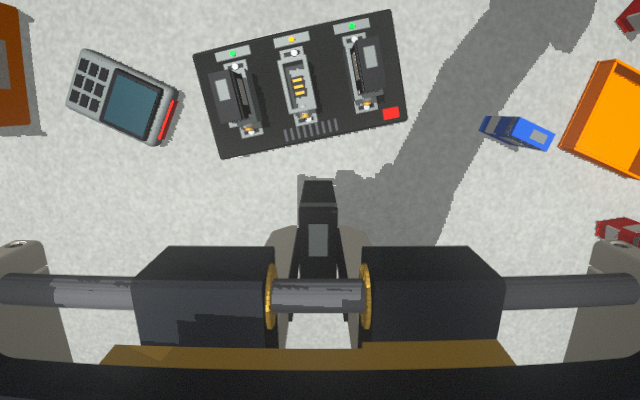

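The charger is in the clear at about (300,85), with the empty cup at (297,88). The red stud is at (390,113) and the amber lamp at (291,40). The battery is held below. I'll enlarge it.

```bash
python3 - <<'E'
from h import *
im=cv2.imread('pics/w3.png')[:,:,::-1]
crop(im,185,0,415,165,3.4,'pics/w3c.png'); crop(im,260,30,335,130,6,'pics/w3d.png')
E
```

```text
(no output)
```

View pics/w3c.png

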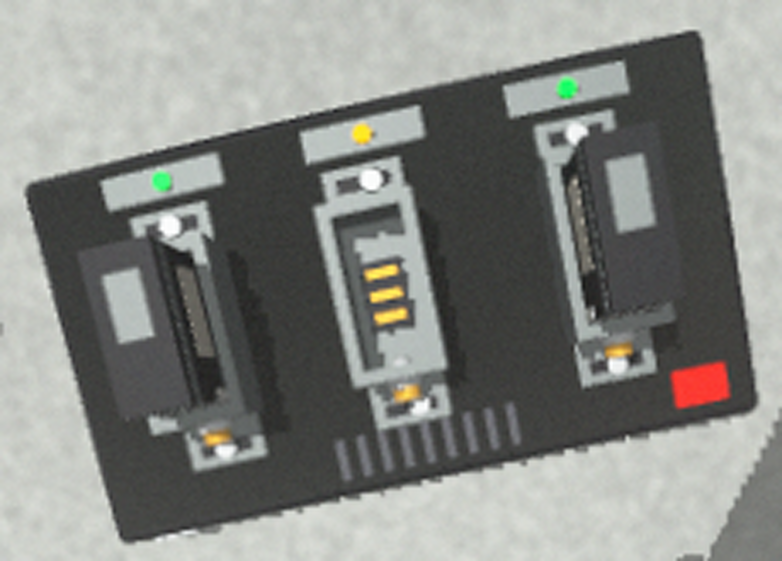

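View pics/w3d.png

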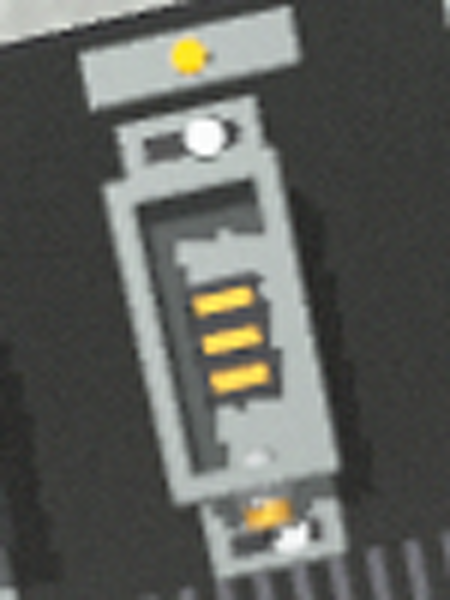

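```bash
python3 - <<'E'
from h import *
o=np.load('pics/o3.npy',allow_pickle=True).item();c=campose('wrist',o)
f=lambda q,s,o0:(np.array(q,float)+.5)/s-.5+o0
B=onz(c,f([[26,186],[702,30],[759,408],[122,544]],3.4,[185,0]),20)
print(B.round(1),'base ctr',B.mean(0).round(1))
xa=(B[2]+B[3]-B[0]-B[1])/2;ya=(B[1]+B[2]-B[0]-B[3])/2
print('len',np.linalg.norm(xa),np.linalg.norm(ya),'x yaw',np.degrees(np.arctan2(xa[1],xa[0])),'from y',np.degrees(np.arctan2(-ya[0],ya[1])))
yaw=np.arctan2(-ya[0],ya[1]);ux=np.array([np.cos(yaw),np.sin(yaw),0]);uy=np.array([-ux[1],ux[0],0]);C=B.mean(0)
def loc(P):return np.c_[(P-C)@ux,(P-C)@uy].round(1)
for z in (56,59.5):
  M=onz(c,f([[104,185],[272,148],[340,472],[178,502],[138,202],[252,178],[193,475]],6,[260,30]),z);print(z,'outer TL TR BR BL; inner TL TR BL\n',loc(M).tolist())
# top cam base
t=campose('top');T=onz(t,f([[54,142],[388,74],[430,250],[97,323]],5,[335,170]),20);print('topcam ctr',T.mean(0).round(1),T.round(1).tolist())
E
```

```text
[[ 469.2 -338.2   20. ]
 [ 415.1 -116.9   20. ]
 [ 534.9  -88.2   20. ]
 [ 588.9 -309.7   20. ]] base ctr [ 502.  -213.2   20. ]
len 123.09156337720876 227.88281150292 x yaw 13.442106446964562 from y 13.726900677171317
56 outer TL TR BR BL; inner TL TR BL
 [[-27.9, -18.2], [-27.7, 11.1], [27.4, 11.2], [26.5, -17.8], [-23.9, -13.1], [-23.6, 6.7], [22.5, -14.1]]
59.5 outer TL TR BR BL; inner TL TR BL
 [[-27.3, -17.9], [-27.1, 11.1], [27.4, 11.2], [26.5, -17.5], [-23.4, -12.9], [-23.1, 6.8], [22.6, -13.9]]
topcam ctr [ 501.7 -213.7   20. ] [[536.1, -87.1, 20.0], [586.3, -310.7, 20.0], [468.8, -339.2, 20.0], [415.8, -117.6, 20.0]]
```

The cup comes out at charger-local (0,-3.4), about 3.4 mm to -y of nominal. Next I'll measure the battery as held in the tool frame.

```bash
python3 - <<'E'
from h import *
im=cv2.imread('pics/w3.png')[:,:,::-1]
crop(im,280,165,360,285,5,'pics/w3e.png')
E
```

```text
(no output)
```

View pics/w3e.png

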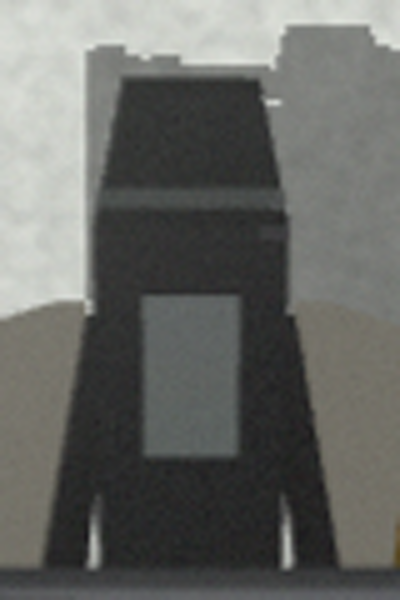

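```bash
python3 - <<'E'
from h import *
o=np.load('pics/o3.npy',allow_pickle=True).item();c=campose('wrist',o);M=R.from_rotvec(o['tool_rot']).as_matrix()
def T(p):return o['tool_pos']+M@np.array(p,float)
for dz in (0,1.2,2.4):
  pts=[[-39.85,-10,-22.5+dz],[-39.85,10,-22.5+dz],[36.15,-10,-22.5+dz+0],[33,10,-22.5+dz],[-39.85,0,-22.5+7.6+dz],[-39.85,0,-22.5+26.2+dz]]
  print(dz,((proj(c,[T(p) for p in pts])-[280,165]+.5)*5).round().tolist())
E
```

```text
0 [[90.0, 211.0], [286.0, 211.0], [120.0, 63.0], [257.0, 68.0], [188.0, 282.0], [188.0, 448.0]]
1.2 [[90.0, 223.0], [286.0, 223.0], [121.0, 71.0], [257.0, 76.0], [188.0, 293.0], [188.0, 458.0]]
2.4 [[90.0, 234.0], [286.0, 234.0], [121.0, 79.0], [257.0, 84.0], [188.0, 304.0], [188.0, 469.0]]
```

```bash
cat >> h.py <<'E'
CY=np.radians(13.75);CC=np.array([502,-213.2,0]);CX=np.array([np.cos(CY),np.sin(CY),0]);CYv=np.array([-CX[1],CX[0],0])
def tgt(lx,ly,z,obs=None): plan(CC+CX*lx+CYv*ly+[0,0,z],CY+np.pi/2,obs)
def st(obs=None):
    o=obs or manip.get_obs();d=o['tool_pos']-CC;F=o['contact_force'];T=o['wrist_torque']
    print('t %.2f'%o['time_s'],'local TCP x %.2f y %.2f'%(d@CX,d@CYv),'bottom z %.2f'%(o['tool_pos'][2]-36.15),'F loc',(np.array([F@CX,F@CYv,F[2]])).round(2),'T loc',np.array([T@CX,T@CYv,T[2]]).round(2),'gap %.1f'%o['finger_gap'])
E
python3 - <<'E'
from h import *
tgt(-1.6,-3.6,210)
E
```

```text
pos [ 598.98 -192.07  210.12] t 5.47 F [ 0.52 -0.11 -1.25] gap 19.4
yaw now 91.81 tilt [-2.3e-03 -2.0e-04 -1.0e+00]
travel first (tool now) [  0.4 -21.9 -98.4] turn [-2.083e-01 -2.300e-03 -1.000e-04] travel after turn [ 1.000e-01 -1.100e+00 -1.008e+02]
```

Call:
send_rows --rows '[{"fingers": 10, "travel": [0, 0, 0], "turn": [-0.05, -0.001, 0]}, {"fingers": 10, "travel": [0, 0, 0], "turn": [-0.08, -0.001, 0]}, {"fingers": 10, "travel": [0, 0, 0], "turn": [-0.078, 0, 0]}, {"fingers": 10, "travel": [0, -1, -25], "turn": [0, 0, 0]}, {"fingers": 10, "travel": [0, 0, -30], "turn": [0, 0, 0]}, {"fingers": 10, "travel": [0, 0, -28], "turn": [0, 0, 0]}, {"fingers": 10, "travel": [0, 0, -18], "turn": [0, 0, 0]}, {"fingers": 10, "travel": [15, 0, 0], "turn": [0, 0, 0]}, {"fingers": 10, "travel": [25, 0, 0], "turn": [0, 0, 0]}, {"fingers": 10, "travel": [25, 0, 0], "turn": [0, 0, 0]}, {"fingers": 10, "travel": [15, 0, 0], "turn": [0, 0, 0]}, {"fingers": 10, "travel": [8, 0, 0], "turn": [0, 0, 0]}, {"fingers": 10, "travel": [0, 0, 0], "turn": [0, 0, 0]}, {"fingers": 10, "travel": [0, 0, 0], "turn": [0, 0, 0]}, {"fingers": 10, "travel": [0, 0, 0], "turn": [0, 0, 0]}, {"fingers": 10, "travel": [0, 0, 0], "turn": [0, 0, 0]}]'

```text
time_s: 6.8
tool_pos: [502.0, -218.5, 123.1]
tool_rot: [-0.189, 1.561, 0.186]
contact_force: [0.0, 0.3, -0.7]
finger_gap: 19.7
```

```bash
python3 - <<'E'
from h import *
tgt(-1.6,-3.6,102);st()
o=manip.get_obs();np.save('pics/o4.npy',o,allow_pickle=True)
im=imaging.capture('wrist');cv2.imwrite('pics/w4.png',im[:,:,::-1]);crop(im,200,100,440,280,3.3,'pics/w4c.png')
s=imaging.capture('scene');crop(s,200,190,320,290,6.5,'pics/s4.png')
st()
E
```

```text
pos [ 502.05 -218.46  123.13] t 6.8 F [ 0.05  0.32 -0.72] gap 19.7
yaw now 103.67 tilt [ 0.0018 -0.0015 -1.    ]
travel first (tool now) [21.1  1.6 -0.4] turn [-0.0014  0.0014  0.0019] travel after turn [21.1  1.5 -0.4]
t 6.80 local TCP x -1.21 y -5.12 bottom z 86.98 F loc [ 0.12  0.3  -0.72] T loc [ 0.04  0.07 -0.01] gap 19.7
t 6.90 local TCP x -1.49 y -5.16 bottom z 86.74 F loc [-0.37  0.06 -0.58] T loc [ 0.05 -0.02 -0.03] gap 19.6
```

View pics/w4c.png

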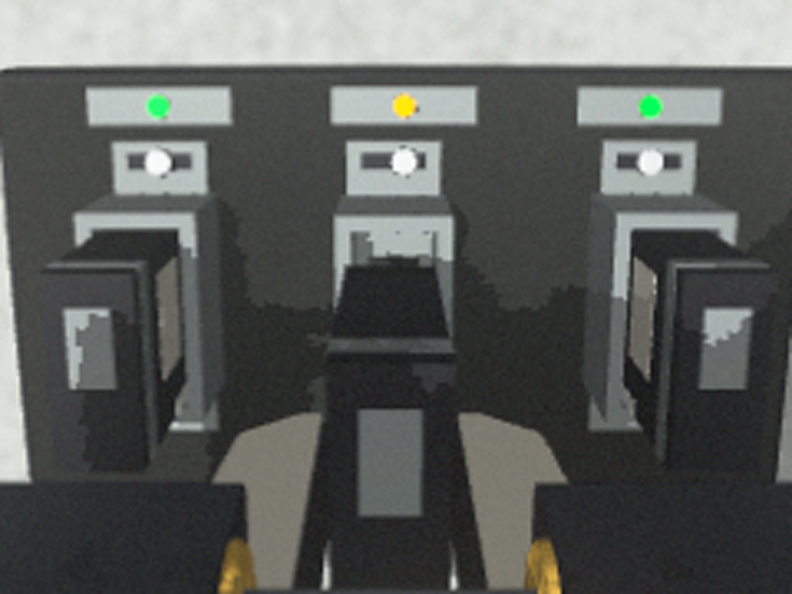

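View pics/s4.png

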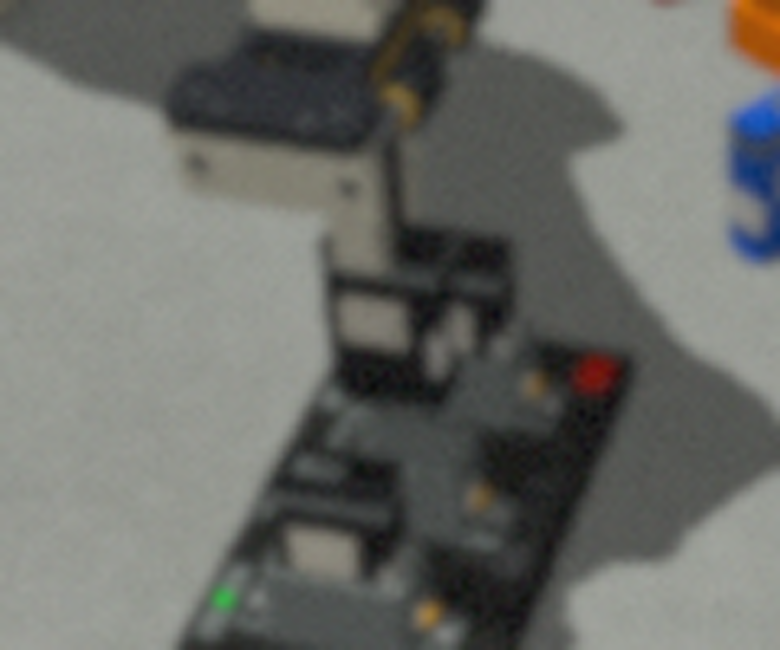

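The view shows the battery just above the cup, with its bottom edge at crop columns 346-436 and the pocket at 349-438. That puts it about 1 mm too far to -y. I'll shift +1.2 mm and come down to just above the rim.

Call:
send_rows --rows '[{"fingers": 10, "travel": [5, 1.2, 0], "turn": [0, 0.001, 0.001]}, {"fingers": 10, "travel": [8, 0, 0], "turn": [0, 0, 0]}, {"fingers": 10, "travel": [8, 0, 0], "turn": [0, 0, 0]}, {"fingers": 10, "travel": [4, 0, 0], "turn": [0, 0, 0]}, {"fingers": 10, "travel": [0, 0, 0], "turn": [0, 0, 0]}, {"fingers": 10, "travel": [0, 0, 0], "turn": [0, 0, 0]}, {"fingers": 10, "travel": [0, 0, 0], "turn": [0, 0, 0]}, {"fingers": 10, "travel": [0, 0, 0], "turn": [0, 0, 0]}]'

```text
time_s: 7.57
tool_pos: [501.2, -217.4, 97.2]
tool_rot: [-0.187, 1.564, 0.187]
contact_force: [0.6, 0.5, -1.4]
finger_gap: 19.8
```

```bash
python3 - <<'E'
from h import *
st();tgt(-1.6,-4,98)
E
```

```text
t 7.57 local TCP x -1.82 y -3.87 bottom z 61.02 F loc [ 0.69  0.33 -1.38] T loc [ 0.02 -0.04 -0.  ] gap 19.8
pos [ 501.15 -217.39   97.17] t 7.57 F [ 0.59  0.48 -1.38] gap 19.8
yaw now 103.65 tilt [-8.e-04 -3.e-04 -1.e+00]
travel first (tool now) [-0.8 -0.1  0.2] turn [-0.0018 -0.0009  0.0001] travel after turn [-0.8 -0.1  0.2]
```

Next, 1 mm steps down to a bottom height of about z 57, watching the force.

Call:
send_rows --rows '[{"fingers": 10, "travel": [1, 0, 0], "turn": [0, 0, 0]}, {"fingers": 10, "travel": [1, 0, 0], "turn": [0, 0, 0]}, {"fingers": 10, "travel": [1, 0, 0], "turn": [0, 0, 0]}, {"fingers": 10, "travel": [0, 0, 0], "turn": [0, 0, 0]}, {"fingers": 10, "travel": [0, 0, 0], "turn": [0, 0, 0]}, {"fingers": 10, "travel": [0, 0, 0], "turn": [0, 0, 0]}]'

```text
time_s: 8.07
tool_pos: [501.0, -217.3, 94.0]
tool_rot: [-0.187, 1.564, 0.187]
contact_force: [0.3, -0.3, -1.5]
finger_gap: 19.6
```

```bash
python3 - <<'E'
from h import *
st()
E
```

```text
t 8.07 local TCP x -1.94 y -3.73 bottom z 57.88 F loc [ 0.25 -0.35 -1.47] T loc [0.06 0.   0.03] gap 19.6
```

Call:
send_rows --rows '[{"fingers": 10, "travel": [1, 0, 0], "turn": [0, 0, 0]}, {"fingers": 10, "travel": [1, 0, 0], "turn": [0, 0, 0]}, {"fingers": 10, "travel": [0, 0, 0], "turn": [0, 0, 0]}, {"fingers": 10, "travel": [0, 0, 0], "turn": [0, 0, 0]}, {"fingers": 10, "travel": [0, 0, 0], "turn": [0, 0, 0]}]'

```text
time_s: 8.48
tool_pos: [501.0, -217.3, 92.0]
tool_rot: [-0.187, 1.564, 0.187]
contact_force: [-0.4, 0.8, -0.8]
finger_gap: 19.4
```

```bash
python3 - <<'E'
from h import *
st()
E
```

```text
t 8.48 local TCP x -1.97 y -3.74 bottom z 55.84 F loc [-0.18  0.82 -0.77] T loc [ 0.02 -0.01  0.03] gap 19.4
```

Call:
send_rows --rows '[{"fingers": 10, "travel": [1, 0, 0], "turn": [0, 0, 0]}, {"fingers": 10, "travel": [1, 0, 0], "turn": [0, 0, 0]}, {"fingers": 10, "travel": [0, 0, 0], "turn": [0, 0, 0]}, {"fingers": 10, "travel": [0, 0, 0], "turn": [0, 0, 0]}, {"fingers": 10, "travel": [0, 0, 0], "turn": [0, 0, 0]}]'

```text
time_s: 8.9
tool_pos: [501.0, -217.3, 90.0]
tool_rot: [-0.187, 1.564, 0.187]
contact_force: [1.2, 0.4, -1.1]
finger_gap: 19.6
```

```bash
python3 - <<'E'
from h import *
st()
E
```

```text
t 8.90 local TCP x -1.97 y -3.74 bottom z 53.83 F loc [ 1.28  0.09 -1.06] T loc [ 0.06 -0.09 -0.01] gap 19.6
```

Free at 53.8, so it's inside the mouth. I'll continue down slowly.

Call:
send_rows --rows '[{"fingers": 10, "travel": [1.5, 0, 0], "turn": [0, 0, 0]}, {"fingers": 10, "travel": [1.5, 0, 0], "turn": [0, 0, 0]}, {"fingers": 10, "travel": [1.5, 0, 0], "turn": [0, 0, 0]}, {"fingers": 10, "travel": [0, 0, 0], "turn": [0, 0, 0]}, {"fingers": 10, "travel": [0, 0, 0], "turn": [0, 0, 0]}]'

```text
time_s: 9.32
tool_pos: [500.9, -217.3, 85.3]
tool_rot: [-0.187, 1.564, 0.187]
contact_force: [0.1, 1.0, -1.1]
finger_gap: 19.3
```

```bash
python3 - <<'E'
from h import *
st()
o=manip.get_obs();np.save('pics/o5.npy',o,allow_pickle=True)
im=imaging.capture('wrist');crop(im,200,100,440,280,3.3,'pics/w5c.png')
st()
E
```

```text
t 9.32 local TCP x -2.05 y -3.67 bottom z 49.19 F loc [ 0.33  0.91 -1.1 ] T loc [ 0.05  0.02 -0.02] gap 19.3
t 9.37 local TCP x -1.97 y -3.72 bottom z 49.29 F loc [-0.22  0.84 -0.81] T loc [ 0.1  -0.02  0.01] gap 19.1
```

View pics/w5c.png

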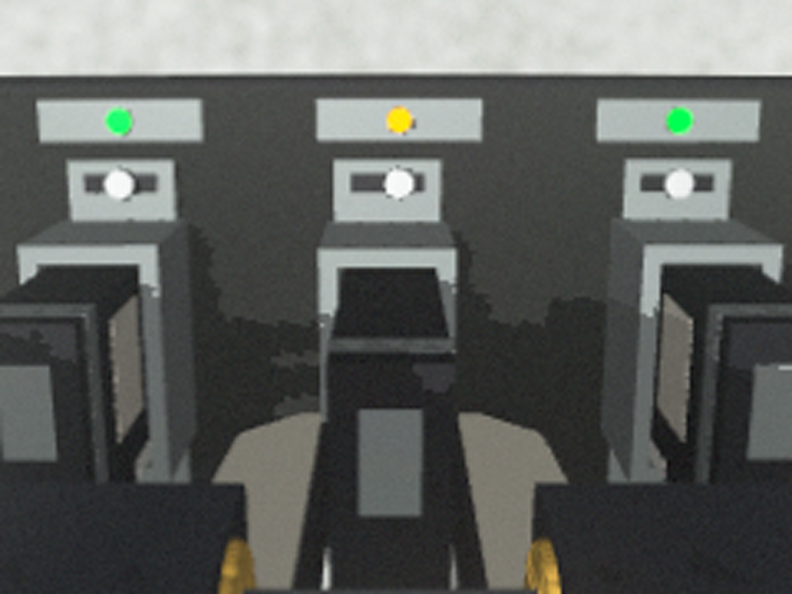

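The battery is inside the pocket, with its edges within the rim (crop 318-458). I'll carry on down to the ball.

Call:
send_rows --rows '[{"fingers": 10, "travel": [2, 0, 0], "turn": [0, 0, 0]}, {"fingers": 10, "travel": [2, 0, 0], "turn": [0, 0, 0]}, {"fingers": 10, "travel": [2, 0, 0], "turn": [0, 0, 0]}, {"fingers": 10, "travel": [2, 0, 0], "turn": [0, 0, 0]}, {"fingers": 10, "travel": [0, 0, 0], "turn": [0, 0, 0]}, {"fingers": 10, "travel": [0, 0, 0], "turn": [0, 0, 0]}]' --grip_force 45

```text
time_s: 9.87
tool_pos: [500.9, -217.3, 77.3]
tool_rot: [-0.187, 1.564, 0.187]
contact_force: [1.1, -0.9, -0.9]
finger_gap: 18.8
```

```bash
python3 - <<'E'
from h import *
st()
E
```

```text
t 9.87 local TCP x -2.05 y -3.70 bottom z 41.18 F loc [ 0.89 -1.16 -0.86] T loc [0.   0.01 0.03] gap 18.8
```

Call:
send_rows --rows '[{"fingers": 10, "travel": [1, 0, 0], "turn": [0, 0, 0]}, {"fingers": 10, "travel": [1, 0, 0], "turn": [0, 0, 0]}, {"fingers": 10, "travel": [1, 0, 0], "turn": [0, 0, 0]}, {"fingers": 10, "travel": [0, 0, 0], "turn": [0, 0, 0]}, {"fingers": 10, "travel": [0, 0, 0], "turn": [0, 0, 0]}]'

```text
time_s: 10.28
tool_pos: [500.9, -217.3, 74.5]
tool_rot: [-0.187, 1.564, 0.187]
contact_force: [-0.1, -0.6, -1.7]
finger_gap: 19.4
```

```bash
python3 - <<'E'
from h import *
st()
E
```

```text
t 10.28 local TCP x -2.02 y -3.71 bottom z 38.30 F loc [-0.25 -0.52 -1.66] T loc [0.02 0.01 0.05] gap 19.4
```

Call:
send_rows --rows '[{"fingers": 10, "travel": [1, 0, 0], "turn": [0, 0, 0]}, {"fingers": 10, "travel": [1, 0, 0], "turn": [0, 0, 0]}, {"fingers": 10, "travel": [0, 0, 0], "turn": [0, 0, 0]}, {"fingers": 10, "travel": [0, 0, 0], "turn": [0, 0, 0]}]'

```text
time_s: 10.62
tool_pos: [500.9, -217.3, 72.4]
tool_rot: [-0.187, 1.564, 0.187]
contact_force: [0.9, -1.2, -0.9]
finger_gap: 19.4
```

```bash
python3 - <<'E'
from h import *
st()
E
```

```text
t 10.62 local TCP x -2.02 y -3.72 bottom z 36.28 F loc [ 0.64 -1.36 -0.86] T loc [ 0.05  0.04 -0.02] gap 19.4
```

Call:
send_rows --rows '[{"fingers": 10, "travel": [1, 0, 0], "turn": [0, 0, 0]}, {"fingers": 10, "travel": [1, 0, 0], "turn": [0, 0, 0]}, {"fingers": 10, "travel": [0, 0, 0], "turn": [0, 0, 0]}, {"fingers": 10, "travel": [0, 0, 0], "turn": [0, 0, 0]}]'

```text
time_s: 10.95
tool_pos: [500.8, -217.3, 70.5]
tool_rot: [-0.187, 1.564, 0.187]
contact_force: [-0.3, -0.8, 0.0]
finger_gap: 19.4
```

```bash
python3 - <<'E'
from h import *
st()
E
```

```text
t 10.95 local TCP x -2.15 y -3.74 bottom z 34.31 F loc [-0.53 -0.74  0.01] T loc [-0.    0.12  0.03] gap 19.4
```

Call:
send_rows --rows '[{"fingers": 10, "travel": [1, 0, 0], "turn": [0, 0, 0]}, {"fingers": 10, "travel": [0, 0, 0], "turn": [0, 0, 0]}, {"fingers": 10, "travel": [0, 0, 0], "turn": [0, 0, 0]}]'

```text
time_s: 11.2
tool_pos: [500.7, -217.3, 69.5]
tool_rot: [-0.187, 1.564, 0.187]
contact_force: [-0.8, -0.2, 1.4]
finger_gap: 19.1
```

```bash
python3 - <<'E'
from h import *
st()
E
```

```text
t 11.20 local TCP x -2.28 y -3.69 bottom z 33.34 F loc [-0.81 -0.05  1.4 ] T loc [0.08 0.36 0.03] gap 19.1
```

Call:
send_rows --rows '[{"fingers": 10, "travel": [1, 0, 0], "turn": [0, 0, 0]}, {"fingers": 10, "travel": [0, 0, 0], "turn": [0, 0, 0]}, {"fingers": 10, "travel": [0, 0, 0], "turn": [0, 0, 0]}]'

```text
time_s: 11.45
tool_pos: [501.0, -217.4, 68.5]
tool_rot: [-0.187, 1.564, 0.187]
contact_force: [-0.3, -0.2, 1.1]
finger_gap: 19.2
```

```bash
python3 - <<'E'
from h import *
st()
E
```

```text
t 11.45 local TCP x -1.96 y -3.80 bottom z 32.36 F loc [-0.38 -0.1   1.1 ] T loc [-0.01  0.31  0.01] gap 19.2
```

Call:
send_rows --rows '[{"fingers": 10, "travel": [1, 0, 0], "turn": [0, 0, 0]}, {"fingers": 10, "travel": [0, 0, 0], "turn": [0, 0, 0]}, {"fingers": 10, "travel": [0, 0, 0], "turn": [0, 0, 0]}]'

```text
time_s: 11.7
tool_pos: [500.8, -217.4, 67.6]
tool_rot: [-0.187, 1.564, 0.187]
contact_force: [-1.2, -0.6, 4.7]
finger_gap: 19.5
```

```bash
python3 - <<'E'
from h import *
st()
E
```

```text
t 11.70 local TCP x -2.16 y -3.84 bottom z 31.46 F loc [-1.27 -0.31  4.68] T loc [ 0.03  0.55 -0.02] gap 19.5
```

Call:
send_rows --rows '[{"fingers": 10, "travel": [1, 0, 0], "turn": [0, 0, 0]}, {"fingers": 10, "travel": [0, 0, 0], "turn": [0, 0, 0]}, {"fingers": 10, "travel": [0, 0, 0], "turn": [0, 0, 0]}]'

```text
time_s: 11.95
tool_pos: [500.9, -217.3, 66.4]
tool_rot: [-0.187, 1.564, 0.187]
contact_force: [-1.0, 0.0, 1.5]
finger_gap: 19.5
```

```bash
python3 - <<'E'
from h import *
st()
E
```

```text
t 11.95 local TCP x -2.08 y -3.72 bottom z 30.26 F loc [-0.94  0.27  1.5 ] T loc [-0.03  0.42 -0.01] gap 19.5
```

Call:
send_rows --rows '[{"fingers": 10, "travel": [0.8, 0, 0], "turn": [0, 0, 0]}, {"fingers": 10, "travel": [0, 0, 0], "turn": [0, 0, 0]}, {"fingers": 10, "travel": [0, 0, 0], "turn": [0, 0, 0]}]'

```text
time_s: 12.2
tool_pos: [501.2, -217.2, 65.5]
tool_rot: [-0.187, 1.564, 0.187]
contact_force: [-0.7, 0.3, -1.1]
finger_gap: 19.0
```

```bash
python3 - <<'E'
from h import *
st()
E
```

```text
t 12.20 local TCP x -1.76 y -3.66 bottom z 29.32 F loc [-0.64  0.46 -1.08] T loc [-0.05  0.17  0.01] gap 19.0
```

Call:
send_rows --rows '[{"fingers": 10, "travel": [0.7, 0, 0], "turn": [0, 0, 0]}, {"fingers": 10, "travel": [0, 0, 0], "turn": [0, 0, 0]}, {"fingers": 10, "travel": [0, 0, 0], "turn": [0, 0, 0]}]'

```text
time_s: 12.45
tool_pos: [501.1, -217.3, 65.0]
tool_rot: [-0.187, 1.564, 0.187]
contact_force: [-1.2, -0.3, 0.7]
finger_gap: 19.4
```

```bash
python3 - <<'E'
from h import *
st()
E
```

```text
t 12.45 local TCP x -1.87 y -3.74 bottom z 28.85 F loc [-1.23 -0.01  0.65] T loc [-0.04  0.16  0.02] gap 19.4
```

Call:
send_rows --rows '[{"fingers": 10, "travel": [0.6, 0, 0], "turn": [0, 0, 0]}, {"fingers": 10, "travel": [0, 0, 0], "turn": [0, 0, 0]}, {"fingers": 10, "travel": [0, 0, 0], "turn": [0, 0, 0]}]'

```text
time_s: 12.7
tool_pos: [501.0, -217.3, 64.5]
tool_rot: [-0.187, 1.564, 0.187]
contact_force: [-1.2, -0.2, 2.5]
finger_gap: 19.8
```

```bash
python3 - <<'E'
from h import *
st()
E
```

```text
t 12.70 local TCP x -1.94 y -3.75 bottom z 28.37 F loc [-1.21  0.14  2.5 ] T loc [0.03 0.3  0.01] gap 19.8
```

Call:
send_rows --rows '[{"fingers": 10, "travel": [0.8, 0, 0], "turn": [0, 0, 0]}, {"fingers": 10, "travel": [0, 0, 0], "turn": [0, 0, 0]}, {"fingers": 10, "travel": [0, 0, 0], "turn": [0, 0, 0]}]'

```text
time_s: 12.95
tool_pos: [501.0, -217.4, 63.7]
tool_rot: [-0.187, 1.564, 0.187]
contact_force: [-1.3, 0.5, 4.9]
finger_gap: 19.3
```

```bash
python3 - <<'E'
from h import *
st()
E
```

```text
t 12.95 local TCP x -1.99 y -3.81 bottom z 27.57 F loc [-1.11  0.82  4.93] T loc [0.08 0.41 0.01] gap 19.3
```

The force peaked at 4.7 N at z 31.5, eased to about -1 N at 29.3 and is rising again. That fits the ball dropping into the notch and the floor being reached. I'll push a little further to confirm the floor stop.

Call:
send_rows --rows '[{"fingers": 10, "travel": [0.8, 0, 0], "turn": [0, 0, 0]}, {"fingers": 10, "travel": [0, 0, 0], "turn": [0, 0, 0]}, {"fingers": 10, "travel": [0, 0, 0], "turn": [0, 0, 0]}]'

```text
time_s: 13.2
tool_pos: [501.1, -217.4, 63.3]
tool_rot: [-0.187, 1.563, 0.187]
contact_force: [-1.7, 0.7, 10.5]
finger_gap: 19.2
```

```bash
python3 - <<'E'
from h import *
st()
E
```

```text
t 13.20 local TCP x -1.93 y -3.88 bottom z 27.16 F loc [-1.5   1.12 10.45] T loc [ 0.22  0.59 -0.01] gap 19.2
```

Call:
send_rows --rows '[{"fingers": 10, "travel": [0.4, 0, 0], "turn": [0, 0, 0]}, {"fingers": 10, "travel": [0, 0, 0], "turn": [0, 0, 0]}, {"fingers": 10, "travel": [0, 0, 0], "turn": [0, 0, 0]}]'

```text
time_s: 13.45
tool_pos: [501.1, -217.4, 63.1]
tool_rot: [-0.187, 1.563, 0.187]
contact_force: [-2.6, 1.1, 12.5]
finger_gap: 19.3
```

```bash
python3 - <<'E'
from h import *
st()
im=imaging.capture('wrist');crop(im,200,100,440,280,3.3,'pics/w6c.png')
s=imaging.capture('scene');crop(s,200,190,320,290,6.5,'pics/s6.png')
st()
E
```

```text
t 13.45 local TCP x -1.92 y -3.90 bottom z 26.96 F loc [-2.27  1.74 12.48] T loc [ 0.28  0.7  -0.  ] gap 19.3
t 13.55 local TCP x -1.89 y -3.93 bottom z 26.97 F loc [-3.13  0.77 12.31] T loc [0.31 0.71 0.02] gap 18.9
```

View pics/w6c.png

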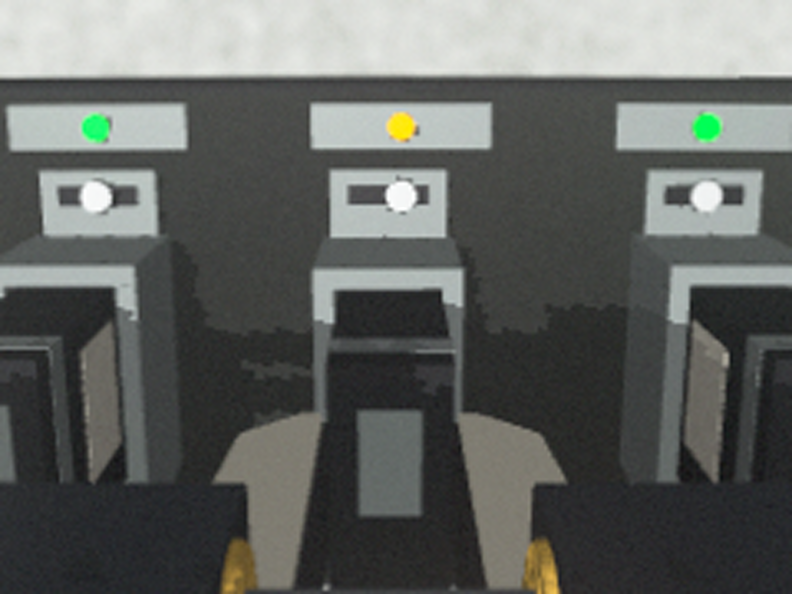

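The battery hasn't slipped in the grip, since its window is at the same pixels. The bottom is at about 27.0 under 12.5 N, with floor-stop stiffness. I'll relax the push slightly and open.

Call:
send_rows --rows '[{"fingers": 10, "travel": [-0.6, 0, 0], "turn": [0, 0, 0]}, {"fingers": 10, "travel": [0, 0, 0], "turn": [0, 0, 0]}, {"fingers": 34, "travel": [0, 0, 0], "turn": [0, 0, 0]}, {"fingers": 34, "travel": [0, 0, 0], "turn": [0, 0, 0]}, {"fingers": 34, "travel": [0, 0, 0], "turn": [0, 0, 0]}, {"fingers": 34, "travel": [0, 0, 0], "turn": [0, 0, 0]}, {"fingers": 34, "travel": [0, 0, 0], "turn": [0, 0, 0]}]'

```text
time_s: 14.13
tool_pos: [501.0, -217.2, 62.8]
tool_rot: [-0.187, 1.564, 0.187]
contact_force: [0.3, -0.6, 0.3]
finger_gap: 33.6
```

```bash
python3 - <<'E'
from h import *
st()
im=imaging.capture('wrist');crop(im,200,100,440,280,3.3,'pics/w7c.png')
E
```

```text
t 14.13 local TCP x -1.95 y -3.65 bottom z 26.68 F loc [ 0.18 -0.71  0.29] T loc [ 0.09  0.02 -0.01] gap 33.6
```

View pics/w7c.png

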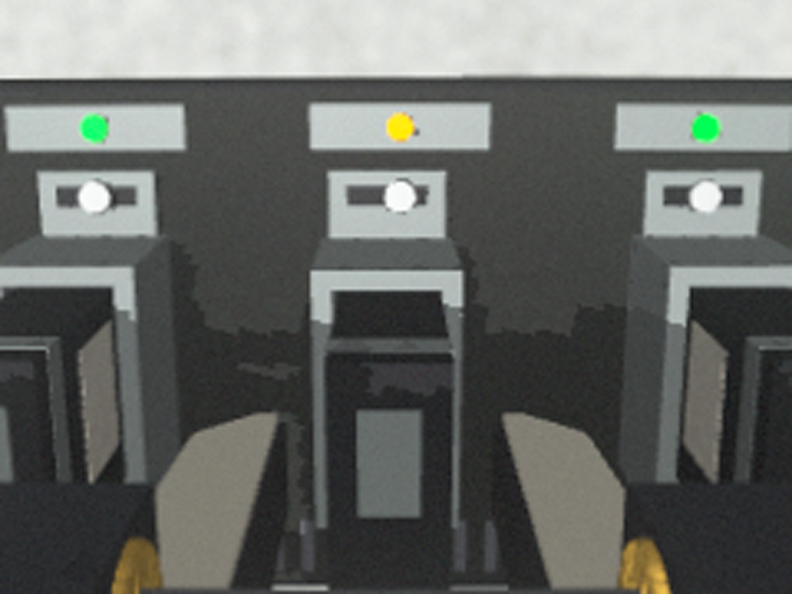

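Released, and the battery stays put. I'll rise clear, shut the fingers and press lightly on its top to check seating height and hold.

Call:
send_rows --rows '[{"fingers": 34, "travel": [-8, 0, 0], "turn": [0, 0, 0]}, {"fingers": 34, "travel": [-20, 0, 0], "turn": [0, 0, 0]}, {"fingers": 34, "travel": [-20, 0, 0], "turn": [0, 0, 0]}, {"fingers": 34, "travel": [-15, 0, 0], "turn": [0, 0, 0]}, {"fingers": 0, "travel": [0, 0, 1], "turn": [0, 0, 0]}, {"fingers": 0, "travel": [0, 0, 0], "turn": [0, 0, 0]}, {"fingers": 0, "travel": [0, 0, 0], "turn": [0, 0, 0]}, {"fingers": 0, "travel": [0, 0, 0], "turn": [0, 0, 0]}, {"fingers": 0, "travel": [0, 0, 0], "turn": [0, 0, 0]}, {"fingers": 0, "travel": [0, 0, 0], "turn": [0, 0, 0]}]' --grip_force 20

```text
time_s: 15.02
tool_pos: [501.6, -216.9, 125.3]
tool_rot: [-0.187, 1.565, 0.188]
contact_force: [0.1, -0.4, -0.5]
finger_gap: 1.4
```

```bash
python3 - <<'E'
from h import *
st();print(manip.get_obs()['tool_pos'])
im=imaging.capture('wrist');crop(im,200,100,440,280,3.3,'pics/w8c.png')
E
```

```text
t 15.02 local TCP x -1.25 y -3.50 bottom z 89.19 F loc [ 0.02 -0.43 -0.51] T loc [ 0.04  0.02 -0.04] gap 1.4
[ 501.61539292 -216.90157627  125.33801374]
```

View pics/w8c.png

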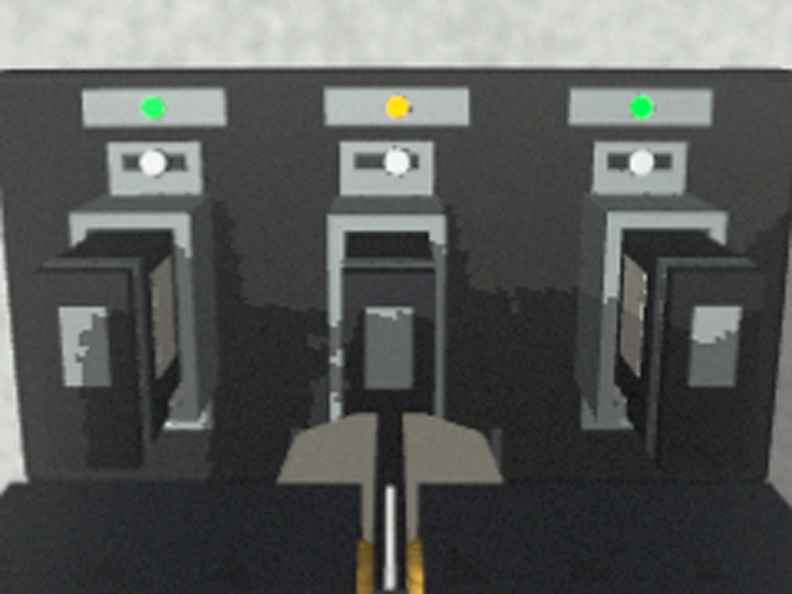

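The middle battery's top edge is at row 265, against 262 and 263 for its neighbours. I'll do the press test.

Call:
send_rows --rows '[{"fingers": 0, "travel": [8, 0, 0], "turn": [0, 0, 0]}, {"fingers": 0, "travel": [8, 0, 0], "turn": [0, 0, 0]}, {"fingers": 0, "travel": [3, 0, 0], "turn": [0, 0, 0]}, {"fingers": 0, "travel": [0, 0, 0], "turn": [0, 0, 0]}, {"fingers": 0, "travel": [0, 0, 0], "turn": [0, 0, 0]}, {"fingers": 0, "travel": [0, 0, 0], "turn": [0, 0, 0]}]'

```text
time_s: 15.57
tool_pos: [502.0, -217.1, 106.9]
tool_rot: [-0.187, 1.564, 0.187]
contact_force: [-0.7, -0.8, -0.5]
finger_gap: 0.6
```

```bash
python3 - <<'E'
from h import *
st();print(manip.get_obs()['tool_pos'])
E
```

```text
t 15.57 local TCP x -0.91 y -3.75 bottom z 70.79 F loc [-0.83 -0.59 -0.52] T loc [ 0.04 -0.06  0.01] gap 0.6
[ 502.00875538 -217.05511736  106.93849742]
```

Call:
send_rows --rows '[{"fingers": 0, "travel": [1, 0, 0], "turn": [0, 0, 0]}, {"fingers": 0, "travel": [1, 0, 0], "turn": [0, 0, 0]}, {"fingers": 0, "travel": [0, 0, 0], "turn": [0, 0, 0]}, {"fingers": 0, "travel": [0, 0, 0], "turn": [0, 0, 0]}]'

```text
time_s: 15.9
tool_pos: [502.0, -217.1, 105.1]
tool_rot: [-0.187, 1.564, 0.187]
contact_force: [0.2, 0.1, 0.4]
finger_gap: 0.4
```

```bash
python3 - <<'E'
from h import *
st();print(manip.get_obs()['tool_pos'])
E
```

```text
t 15.90 local TCP x -0.91 y -3.75 bottom z 68.95 F loc [0.25 0.   0.42] T loc [ 0.08 -0.01 -0.01] gap 0.4
[ 502.01202228 -217.05757553  105.09550658]
```

Call:
send_rows --rows '[{"fingers": 0, "travel": [1, 0, 0], "turn": [0, 0, 0]}, {"fingers": 0, "travel": [0, 0, 0], "turn": [0, 0, 0]}, {"fingers": 0, "travel": [0, 0, 0], "turn": [0, 0, 0]}]'

```text
time_s: 16.15
tool_pos: [502.0, -217.0, 104.0]
tool_rot: [-0.187, 1.564, 0.187]
contact_force: [0.4, -1.1, -0.3]
finger_gap: 0.6
```

```bash
python3 - <<'E'
from h import *
st();print(manip.get_obs()['tool_pos'])
E
```

```text
t 16.15 local TCP x -0.94 y -3.73 bottom z 67.85 F loc [ 0.11 -1.17 -0.32] T loc [ 0.03 -0.01  0.01] gap 0.6
[ 501.97609503 -217.04302352  103.99636973]
```

Call:
send_rows --rows '[{"fingers": 0, "travel": [0.6, 0, 0], "turn": [0, 0, 0]}, {"fingers": 0, "travel": [0, 0, 0], "turn": [0, 0, 0]}, {"fingers": 0, "travel": [0, 0, 0], "turn": [0, 0, 0]}]'

```text
time_s: 16.4
tool_pos: [502.0, -217.0, 103.4]
tool_rot: [-0.187, 1.564, 0.187]
contact_force: [0.5, 0.1, 0.5]
finger_gap: 0.3
```

```bash
python3 - <<'E'
from h import *
st();print(manip.get_obs()['tool_pos'])
E
```

```text
t 16.40 local TCP x -0.95 y -3.70 bottom z 67.23 F loc [ 0.45 -0.05  0.45] T loc [ 0.09  0.01 -0.03] gap 0.3
[ 501.95973196 -217.0167573   103.38167121]
```

Call:
send_rows --rows '[{"fingers": 0, "travel": [0.6, 0, 0], "turn": [0, 0, 0]}, {"fingers": 0, "travel": [0, 0, 0], "turn": [0, 0, 0]}, {"fingers": 0, "travel": [0, 0, 0], "turn": [0, 0, 0]}]'

```text
time_s: 16.65
tool_pos: [501.9, -217.1, 102.8]
tool_rot: [-0.187, 1.564, 0.187]
contact_force: [-1.2, -0.4, -0.2]
finger_gap: 0.3
```

```bash
python3 - <<'E'
from h import *
st();print(manip.get_obs()['tool_pos'])
E
```

```text
t 16.65 local TCP x -0.97 y -3.73 bottom z 66.63 F loc [-1.25 -0.07 -0.17] T loc [ 0.02 -0.02  0.04] gap 0.3
[ 501.94047379 -217.05112521  102.77805646]
```

Call:
send_rows --rows '[{"fingers": 0, "travel": [0.6, 0, 0], "turn": [0, 0, 0]}, {"fingers": 0, "travel": [0, 0, 0], "turn": [0, 0, 0]}, {"fingers": 0, "travel": [0, 0, 0], "turn": [0, 0, 0]}]'

```text
time_s: 16.9
tool_pos: [502.0, -217.1, 102.2]
tool_rot: [-0.187, 1.564, 0.187]
contact_force: [-0.4, 0.8, 0.5]
finger_gap: 0.6
```

```bash
python3 - <<'E'
from h import *
st();print(manip.get_obs()['tool_pos'])
E
```

```text
t 16.90 local TCP x -0.96 y -3.74 bottom z 66.02 F loc [-0.17  0.91  0.53] T loc [ 0.07 -0.03 -0.02] gap 0.6
[ 501.95554713 -217.05940915  102.17113366]
```

Call:
send_rows --rows '[{"fingers": 0, "travel": [0.6, 0, 0], "turn": [0, 0, 0]}, {"fingers": 0, "travel": [0, 0, 0], "turn": [0, 0, 0]}, {"fingers": 0, "travel": [0, 0, 0], "turn": [0, 0, 0]}]'

```text
time_s: 17.15
tool_pos: [502.0, -217.1, 101.6]
tool_rot: [-0.187, 1.564, 0.187]
contact_force: [-0.6, 0.2, 0.8]
finger_gap: 0.2
```

```bash
python3 - <<'E'
from h import *
st();print(manip.get_obs()['tool_pos'])
im=imaging.capture('wrist');crop(im,200,100,440,280,3.3,'pics/w9c.png')
s=imaging.capture('scene');crop(s,200,190,320,290,6.5,'pics/s9.png')
E
```

```text
t 17.15 local TCP x -0.95 y -3.75 bottom z 65.43 F loc [-0.5   0.35  0.84] T loc [ 0.03  0.03 -0.07] gap 0.2
[ 501.96980914 -217.06651709  101.58395564]
```

View pics/w9c.png

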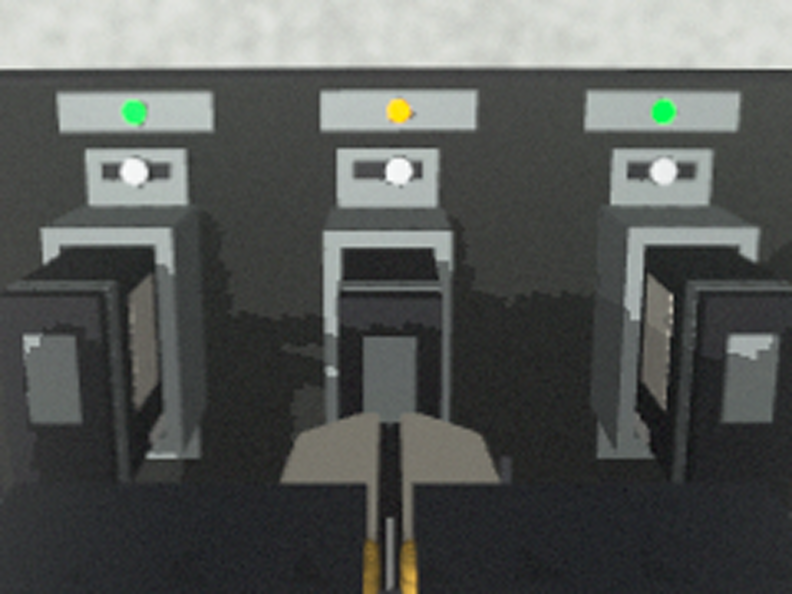

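View pics/s9.png

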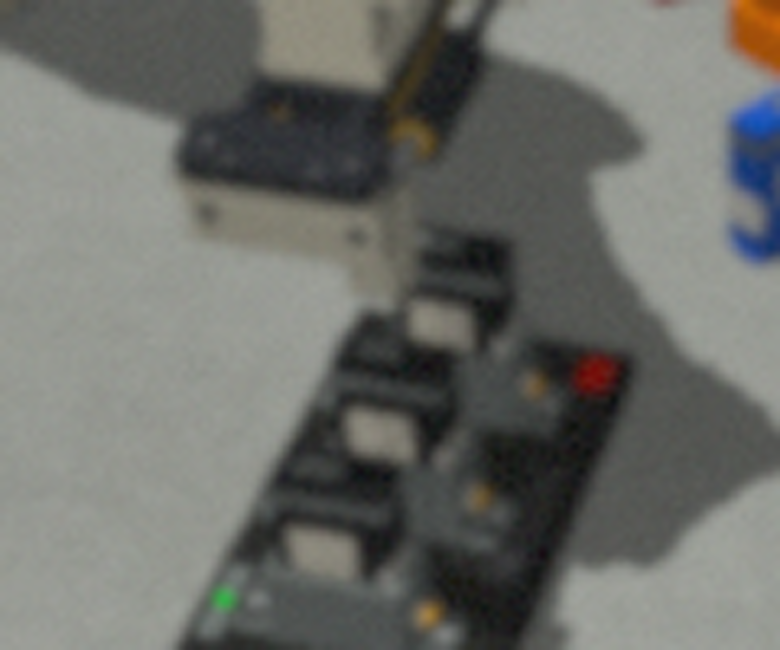

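Call:
send_rows --rows '[{"fingers": 0, "travel": [0.6, 0, 0], "turn": [0, 0, 0]}, {"fingers": 0, "travel": [0, 0, 0], "turn": [0, 0, 0]}, {"fingers": 0, "travel": [0, 0, 0], "turn": [0, 0, 0]}]'

```text
time_s: 17.5
tool_pos: [502.0, -217.0, 101.0]
tool_rot: [-0.187, 1.564, 0.187]
contact_force: [0.2, 0.2, -0.9]
finger_gap: 0.1
```

```bash
python3 - <<'E'
from h import *
st();print(manip.get_obs()['tool_pos'])
E
```

```text
t 17.50 local TCP x -0.95 y -3.73 bottom z 64.83 F loc [ 0.28  0.11 -0.92] T loc [ 0.06 -0.01 -0.01] gap 0.1
[ 501.96732541 -217.04797967  100.98111563]
```

Call:
send_rows --rows '[{"fingers": 0, "travel": [0.8, 0, 0], "turn": [0, 0, 0]}, {"fingers": 0, "travel": [0, 0, 0], "turn": [0, 0, 0]}, {"fingers": 0, "travel": [0, 0, 0], "turn": [0, 0, 0]}]'

```text
time_s: 17.75
tool_pos: [501.9, -217.0, 100.1]
tool_rot: [-0.187, 1.564, 0.187]
contact_force: [0.8, 0.1, -0.8]
finger_gap: 0.4
```

```bash
python3 - <<'E'
from h import *
st();print(manip.get_obs()['tool_pos'])
E
```

```text
t 17.75 local TCP x -1.00 y -3.68 bottom z 63.99 F loc [ 0.79 -0.05 -0.82] T loc [ 0.04  0.02 -0.02] gap 0.4
[ 501.8998818  -217.01679848  100.1376836 ]
```

```bash
python3 - <<'E'
from h import *
o=manip.get_obs();c=campose('wrist',o);im=imaging.capture('wrist');M=R.from_rotvec(o['tool_rot']).as_matrix()
T=lambda p:o['tool_pos']+M@np.array(p,float)
crop(im,260,140,380,300,5,'pics/w10c.png')
print(((proj(c,[T([0,0,0]),T([0,0,-7.5]),T([0,0,7.5]),T([-19,0,-7.5]),T([2,-10,-21.3]),T([2,10,-21.3])])-[260,140]+.5)*5).round())
E
```

```text
[[287. 414.]
 [287. 359.]
 [287. 469.]
 [286. 408.]
 [208. 250.]
 [365. 250.]]
```

View pics/w10c.png

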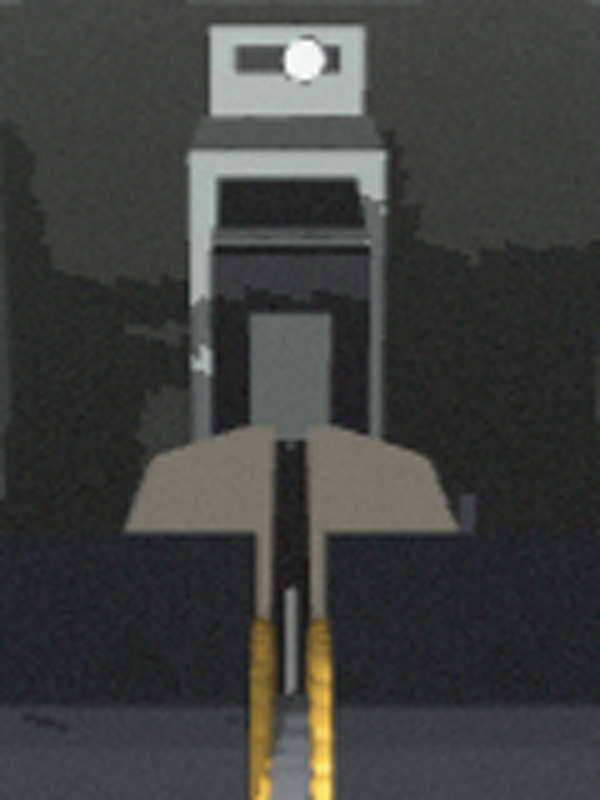

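The fingertips never registered contact down to TCP 100, so the press test is inconclusive. The closed fingers may not reach the TCP plane in a way I can feel. The images are the better evidence: the battery showed no rise on release, where a pop-up would move its edge by about 8 crop px, and its window is the same apparent size as its neighbours'. I'll retreat and take a final look.

Call:
send_rows --rows '[{"fingers": 0, "travel": [-15, 0, 0], "turn": [0, 0, 0]}, {"fingers": 0, "travel": [-30, 0, 0], "turn": [0, 0, 0]}, {"fingers": 0, "travel": [-35, 0, 10], "turn": [0, 0, 0]}, {"fingers": 0, "travel": [-30, 0, 30], "turn": [0, 0, 0]}, {"fingers": 0, "travel": [0, 0, 30], "turn": [0, 0, 0]}, {"fingers": 0, "travel": [0, 0, 20], "turn": [0, 0, 0]}, {"fingers": 0, "travel": [0, 0, 0], "turn": [0, 0, 0]}, {"fingers": 0, "travel": [0, 0, 0], "turn": [0, 0, 0]}, {"fingers": 0, "travel": [0, 0, 0], "turn": [0, 0, 0]}, {"fingers": 0, "travel": [0, 0, 0], "turn": [0, 0, 0]}]'

```text
time_s: 18.63
tool_pos: [587.7, -196.5, 209.2]
tool_rot: [-0.186, 1.565, 0.186]
contact_force: [-0.1, -0.3, -0.0]
finger_gap: 0.5
```

```bash
python3 - <<'E'
from h import *
st();o=manip.get_obs();np.save('pics/o11.npy',o,allow_pickle=True)
im=imaging.capture('wrist');cv2.imwrite('pics/w11.png',im[:,:,::-1]);crop(im,200,20,440,180,3.3,'pics/w11c.png')
E
```

```text
t 18.63 local TCP x 87.22 y -4.15 bottom z 173.10 F loc [-0.14 -0.28 -0.01] T loc [0.09 0.04 0.01] gap 0.5
```

View pics/w11c.png

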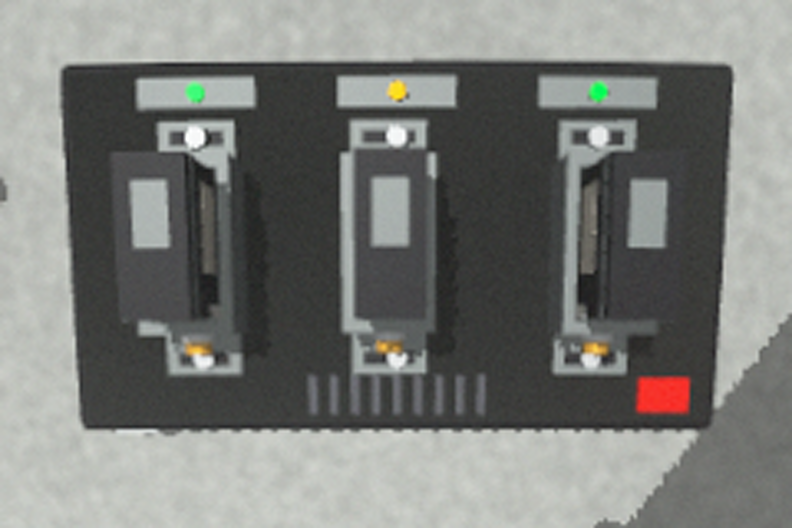

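The final view shows the middle pack square in its cup. The windows are left 131-169, middle 371-409 and right 628-666, all the same size. I'll do one quick height check by two-view triangulation, with the charged packs as reference.

```bash
python3 - <<'E'
from h import *
a=np.load('pics/o11.npy',allow_pickle=True).item()
b=dict(tool_pos=np.array([501.615,-216.902,125.338]),tool_rot=np.array([-.187,1.565,.188]))
ca,cb=campose('wrist',a),campose('wrist',b)
f=lambda q,o:(np.array(q,float)+.5)/3.3-.5+o
for n,A,B in (('left',[[131,180],[169,247]],[[60,306],[111,387]]),('mid',[[371,178],[409,246]],[[365,307],[413,388]]),('right',[[628,180],[666,247]],[[690,306],[741,387]])):
  for p,q in zip(A,B):
    o1,d1=rays(ca,[f(p,[200,20])]);o2,d2=rays(cb,[f(q,[200,100])])
    s=np.linalg.lstsq(np.c_[d1[0],-d2[0]],o2-o1,rcond=None)[0]
    P=(o1+d1[0]*s[0]+o2+d2[0]*s[1])/2;print(n,P.round(1),'local',((P-CC)@CX).round(1),((P-CC)@CYv).round(1))
E
```

```text
left [ 504.4 -288.3  101.9] local -15.5 -73.5
left [ 519.4 -274.4  103. ] local 2.4 -63.5
mid [ 489.  -224.8  102.7] local -15.3 -8.2
mid [ 504.  -210.6  103.4] local 2.5 2.1
right [ 472.6 -156.8  101.3] local -15.1 61.7
right [ 487.1 -141.8  103.8] local 2.5 72.9
```

The middle top is about 0.5 mm above its neighbours' tops, so the pack is home; a lifted pack would stand about 4 mm higher. Handing in.

```bash
python3 - <<'E'
from h import *
print(manip.finish_job());
E
```

```text
the job is handed in; nothing more can be done
None
```

The flat battery is in the middle bay, notched edge to the ball, pushed home and released. I handed the job in at about 18.7 s; no verdict was reported.

- **Insertion:** I found the cup about 3.5 mm to the charger's -y. The battery entered the mouth without catching. The force peaked at 4.7 N at the ball, eased as it dropped into the notch, then rose stiffly to 12.5 N against the floor.
- **Last checks that agreed:** The pack did not rise when released. Two-view triangulation put its top at about 103 mm, against about 102.5 mm for the charged packs, so it is not lifted. It sits about 3 mm to -y and square. The charged packs look undisturbed, and the wrist force was zero after I backed away.
- **Checks that failed or disagreed:**
  - A light press on the pack's top with shut fingers felt no contact, even at a measured tool height of 100 mm. That is below the 102 mm or so where the top should be, so the test was inconclusive and I relied on the pictures.
  - The middle lamp still shows amber.
  - I had no direct reading of the contact plate.

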